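# Draw out the sliding bar and lock it with the cross pin

### The arm

A 7-joint arm with a two-finger parallel gripper is mounted at the origin on a cart in front of the work surface, level with it; the furniture and walls round the work are solid. World frame = base frame: x ahead of the robot, y to its left, z up, the work surface at z = 0. Lengths are in m, angles in rad, forces in N, time in s.
With the tool pointing down it reaches from about 0.4 to 0.875 m from the base axis. Payload 19.3 kg.
Tool frame: the origin (TCP) lies at the very end of the fingers, on their centre line; the grasp point (between the pads) lies 19 mm behind it; z points along the fingers, x is the direction in which the jaws open and shut, and the axes are right-handed (so a half turn about z gives the same grasp; the last joint's range is limited). The gripper opens to 85 mm and grips with 20 to 120 N. Pads are 22 mm wide; open, the fingers measure 114 mm over their backs; the gripper's body (76 mm by 85 mm) begins 54 mm behind the grasp point. The pads swing forward as they close: fully open they stand 13 mm farther back than shut.
Start: joints at [1.039, 0.521, -0.036, 1.599, 0.021, 1.021, -0.113], TCP at [0.278, -0.56, 0.231] pointing down, gripper open.
Joint ranges: [-2.91, 2.91], [-0.3, 2.13], [-1.5, 1.42], [0.17, 2.43], [-1.26, 4.41], [0.16, 1.93], [-2.52, 2.52]. Speed limits (rad/s): [1.89, 1.89, 2.39, 2.39, 3.01, 3.01, 3.01].

### API

Orientations are given as [roll, pitch, yaw] about the fixed x, y, z axes, in that order (R = Rz(yaw) Ry(pitch) Rx(roll)).
In Python, from workcell import bot gives the robot as it stands.
- The arm moves only by the tool jog_arm, never from a script. Its argument "increments" is a list of rows, each an object of numbers: "wx", "wy", "wz": the turn, a rotation vector about the tool's x, y, z in degrees; "x", "y", "z": the shift along the tool's x, y, z in cm; "claw": the opening in per cent of the stroke, from 0 (shut) to 100 (fully open). A call has 1 to 10 rows; each row is the pose to reach, as a shift and turn from the pose measured when the call began, along the tool's axes at that moment; what a row does not reach only later rows make up. A row lasts 1/8 s, in which the tool goes at most 62.5 mm and 10.7 degrees, less where a joint would pass 70% of its speed; a pose out of reach is approached as far as the arm can. A call with a gripper value outside its range is refused whole. The fingers move at their own pace and stop on an object; "squeeze" is the grip in N (left out, the last holds). Time passes only in rows, so rows that repeat a pose let the fingers close. It gives the time, the measured TCP pose, the force and the opening at its end, in the units of the state.
- bot.observe(): the state, without advancing time (a new reading comes with each control period).
- bot.grab_frame(name): name is "side" or "top"; returns a dict with "pixels" (420x560x3 uint8, red, green, blue), "fov_y" (degrees; the focal length in pixels is half the picture's height over the tangent of half this angle, whatever the lens; pixels are square), "cx", "cy" (the principal point, pixels), "k1" (the pictures are not rectified: a ray, as slopes to the right and down, at radius r is drawn at 1 + k1 r^2 times it, then the intrinsics apply), "origin" and "orientation" of the camera in the world. Camera axes: x right, y down, z forward; pixel columns grow to the right and rows downward; lengths in m; the calibration is good to about 2 mm. A picture is of the moment at which its call begins. There is no depth.
- bot.job_done(): hands the job in, once; it reports no verdict.
The state is a dict: "clock": time; "qpos": joint angles; "qd": joint speeds; "joint_efforts": joint torques, N m; "position": TCP position; "tool_rot": TCP orientation; "force": force on the tool from outside, world axes, zero at the start; "moment": the same for the moment, N m; "grip_width": finger opening in m.
Only numpy, scipy, OpenCV 4.12 (cv2) and the standard library are available. Lean on these libraries where they do the work, as an engineer would, in place of code of your own. Each camera call takes 0.05 s, during which the arm holds its last target.

### The job

Use the wooden-handled hook to reach into the green receiver, catch the pull loop of the sliding bar and draw the bar all the way out to its stop, keeping the gripper itself off the bar. Lay the hook back on the table, upright on its handle's flat and well clear of the receiver, then push the red-handled locking pin through the receiver and the bar, from the side that the carton leaves free, until its collar is against the receiver wall, and let go. Leave the carton, tape measure and C-clamp where they stand.

Things in the scene. Friction and masses are not known exactly. Their poses are not given: they have to be found in the camera images.
- receiver: fixed green box tube on a dark base plate (170 x 130 x 12 mm, from x -80 to +90 mm). Origin: underside of the base plate, below the tube's middle; z up. Tube along x, 130 mm long (x -65 to +65), mouth to -x, roughly facing the robot, rear open too. Outside y +-35 mm, top z 102 mm; inside y +-25, floor z 32, ceiling z 94 mm. A carton blocks its left or right side
- bore (a point): centre of the cross bore, midway between the side walls, 60 mm above the table; axes as the receiver's (here x -10 mm). Hole axis along y, 19 mm in diameter, through both 10 mm walls and the bar inside; outer wall faces 35 mm either way
- drawbar (a joint): how far the steel bar in the tube is pushed in, m: 0 = drawn right out to its stop, its cross hole in line with the wall holes; 0.060 = right in; starts 0.035 to 0.060. Slides along the receiver's x with about 4 N of friction, stays where left. Bar 40 x 40 mm, 120 mm long, z 40 to 80 mm, on a black runner; its rear end sticks out behind the tube by this value
- pull_loop (a point): middle of the opening of the pull loop on the bar's front end: a level loop of 8 mm brass wire, wire z 44 to 52 mm. Opening 26 mm along x, 22 mm along y, open up and down; front wire centred 17 mm to -x of here. Moves with the bar: hidden inside the mouth at the start, front wire 20 mm before the mouth when right out. Axes as the receiver's
- pin_grip (a point): centre of the locking pin's red square handle (56 x 28 x 28 mm), half-way up; 14 mm high when lying. x runs from handle to shaft: handle ends at x +28 mm, collar (27.6 mm diameter) at +34, round steel shaft (16 mm diameter) at +124 mm, the last 14 mm tapering to 7 mm. Shaft axis through this point. 0.3 kg, balances near the handle
- pin_mid (a point): point on the pin's shaft axis 35 mm ahead of the collar face (69 mm from the handle's centre); it lies at the bore's centre when the pin is fully home, from either side. Axes as the pin's
- hook_grip (a point): centre of the hook's wooden handle (70 mm long, 26 mm wide, 32 mm high), half-way up; 16 mm high as it stands on the table. The hook's x axis runs from handle to tip: an 8 mm rod, 10 mm above this point, runs level to x +120 mm, where it turns straight down. Table tool, 0.25 kg
- hook_tip (a point): lower end of the hook's 8 mm downturned tip: 120 mm ahead of the handle's centre and 12 mm below it (4 mm above the table as it stands); the tip is 18 mm long below the rod's underside
- lock_pin: the locking pin; origin below the handle's centre on the underside; axes as pin_grip
- pull_hook: the pull hook; origin below the handle's centre on the underside; x from handle to tip, z up
- carton: open white carton 110 x 108 x 100 mm, stands to one side (left or right) of the receiver and blocks the pin there; origin centre of underside
- strip: rusty flat steel strip 119 x 36 x 6 mm with a hole, lies on the other side of the receiver; may stay; origin centre of underside
- tape: yellow tape measure 36 x 68 x 62 mm at the side of the table; origin centre of underside
- clamp: small blue C-clamp 146 x 78 x 16 mm lying at the other side; origin centre of underside
- pliers: red-handled pliers 182 x 48 x 10 mm lying flat before the receiver; may stay; origin centre of underside
Mind the look-alikes: they are no part of the job. Leave any purple look-alike of the lock_pin alone.

How it is judged:
By the outcome, as a careful person would: the job done as asked, in the order asked, and still so for the second after the job is handed in, with the robot touching nothing.
It also fails if it takes over 72 s, if anything falls off the work surface, if the arm or the gripper's body presses on something with over 40 N, if the wrist force passes 120 N, or if a joint passes its speed limit or range.

## Working session

There is one attempt and no reset: what is moved stays moved. The work goes in short steps, Python scripts to look and compute and a tool call to move; the robot and the scene stay as the last step left them, time stands still between calls to the robot, and variables do not carry over. Pictures are saved under pics/ and viewed, and the job is handed in when it is done.

Besides the shell and the picture viewer there is one more tool, called after "Emit:" by a JSON object that holds its "api" and its "payload", one argument or row to a line. jog_arm: Moves the arm, as the interface text tells. Its arguments: {"type":"object","properties":{"increments":{"type":"array","items":{"type":"object","properties":{"wx":{"type":"number"},"wy":{"type":"number"},"wz":{"type":"number"},"x":{"type":"number"},"y":{"type":"number"},"z":{"type":"number"},"claw":{"type":"number"}}}},"squeeze":{"type":"number"}},"required":["increments"]}

```bash
ls; mkdir -p pics; python3 - <<'E'
from workcell import bot
import cv2
s=bot.observe();print(s)
for n in("side","top"):
    f=bot.grab_frame(n);cv2.imwrite(f"pics/{n}0.png",f["pixels"][:,:,::-1]);print({k:v for k,v in f.items() if k!="pixels"})
E
```

```text
pics
{'clock': 0.0, 'qpos': array([ 1.0387961 ,  0.52199582, -0.03631202,  1.60001161,  0.02122638,
        1.02108856, -0.1128163 ]), 'qd': array([-1.02163410e-03, -1.71433044e-03,  5.02845993e-04, -2.41327870e-05,
        2.21036455e-04, -1.08867968e-04,  3.44433460e-04]), 'joint_efforts': array([ 3.88386725e-04, -9.27108836e+01,  1.98023781e+00, -3.69931269e+01,
        1.78847043e-02,  8.12575308e-03, -5.21551647e-05]), 'position': array([ 0.27827775, -0.55925515,  0.23073596]), 'tool_rot': array([ 3.14148284e+00,  1.11242254e-03, -1.10902191e+00]), 'force': array([ 0.33582544,  0.00532952, -0.06645961]), 'moment': array([-0.0034055 , -0.03988774,  0.01585923]), 'grip_width': 0.08568142624007351}
{'fov_y': 47.60326872303004, 'cx': 288.04458926219985, 'cy': 210.95520012708207, 'k1': -0.02505811225128959, 'origin': array([ 0.1033562 , -1.39714381,  0.88835407]), 'orientation': array([-2.0873993 , -0.0044102 , -0.30622888])}
{'fov_y': 42.32516642979046, 'cx': 286.00771971386735, 'cy': 198.0774926065744, 'k1': -0.10046018187091614, 'origin': array([ 0.32338222, -0.01929222,  1.54539534]), 'orientation': array([-2.99569082,  0.00958579, -1.59216929])}
```

View pics/side0.png

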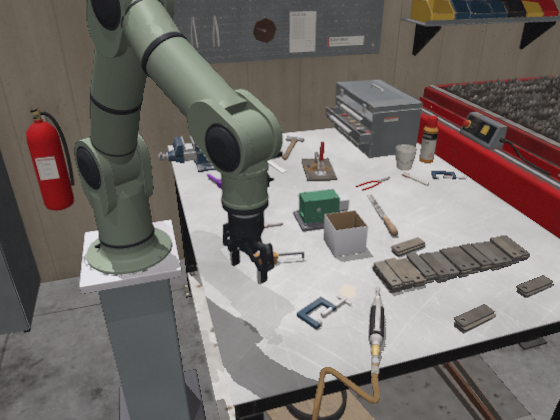

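View pics/top0.png

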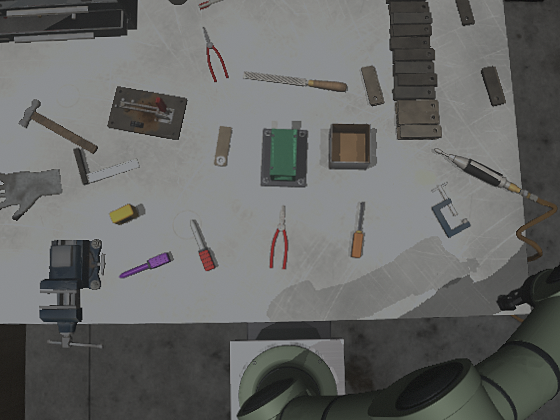

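The top view shows the carton at (351,145), right of the green receiver (285,155). The hook is at (357,230) with its wooden handle toward the robot, the red pin at (203,245), the purple look-alike at (147,264) and the pliers at (280,235). Next I'll measure them.

```bash
cat > h.py <<'E'
import numpy as np, cv2
from scipy.spatial.transform import Rotation as R
from workcell import bot
def cam(f):
    H=f["pixels"].shape[0]; fl=H/2/np.tan(np.radians(f["fov_y"])/2)
    return fl,np.array(f["origin"]),R.from_euler("xyz",f["orientation"]).as_matrix()
def ray(f,u,v):
    fl,o,M=cam(f); d=np.array([(u-f["cx"])/fl,(v-f["cy"])/fl]); p=d.copy()
    for _ in range(20): p=d/(1+f["k1"]*(p@p))
    w=M@np.array([p[0],p[1],1]); return o,w
def onz(f,u,v,z):
    o,w=ray(f,u,v); return o+w*(z-o[2])/w[2]
def proj(f,P):
    fl,o,M=cam(f); q=M.T@(np.array(P)-o); s=q[:2]/q[2]; s=s*(1+f["k1"]*(s@s)); return s*fl+[f["cx"],f["cy"]]
def two(f,a,g,b):
    o1,w1=ray(f,*a);o2,w2=ray(g,*b);w1=w1/np.linalg.norm(w1);w2=w2/np.linalg.norm(w2)
    A=np.stack([w1,-w2],1);t=np.linalg.lstsq(A,o2-o1,rcond=None)[0]
    p=o1+w1*t[0];q=o2+w2*t[1];return (p+q)/2,np.linalg.norm(p-q)
def save(n,img,box=None,s=1):
    if box: x0,y0,x1,y1=box; img=img[y0:y1,x0:x1]
    img=cv2.resize(img,None,fx=s,fy=s,interpolation=cv2.INTER_CUBIC); cv2.imwrite(f"pics/{n}.png",img[:,:,::-1])
E
python3 - <<'E'
from h import *
f=bot.grab_frame("top");np.save("top0.npy",f,allow_pickle=True)
save("top_c",f["pixels"],(180,110,400,280),3.6)
g=bot.grab_frame("side");save("side_c",g["pixels"],(230,150,400,280),4.5)
E
```

```text
(no output)
```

View pics/top_c.png

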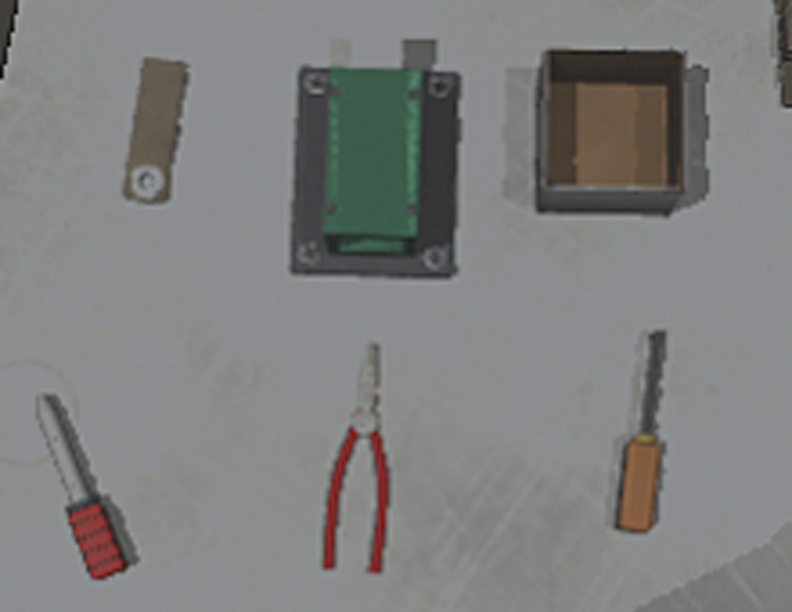

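View pics/side_c.png

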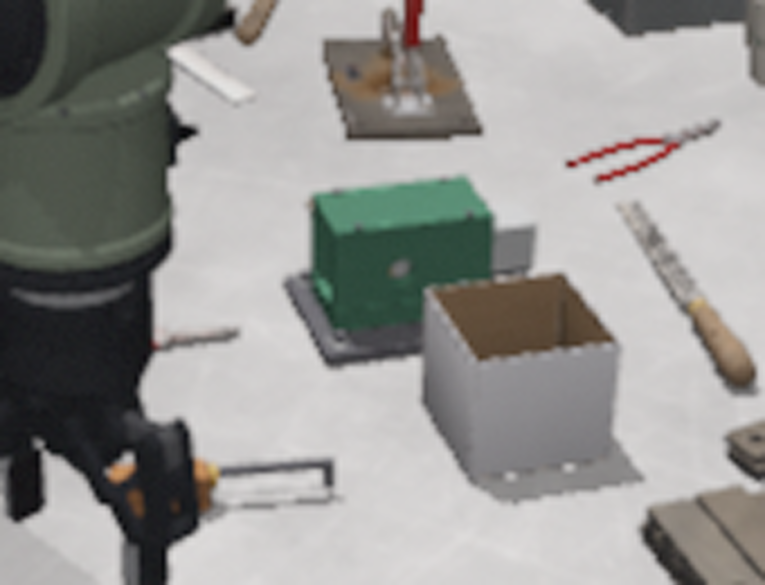

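The crops show four things:
- The bar's grey rear end sticks out behind the tube, at side crop (515,250).
- The bore is visible in the right wall at (400,268).
- The hook stands upright, tip down, at side crop (330,480).
- The pin lies with its shaft pointing away from the robot.

Now the corner measurements.

```bash
python3 - <<'E'
from h import *
f=np.load("top0.npy",allow_pickle=True).item()
img=f["pixels"];hsv=cv2.cvtColor(img,cv2.COLOR_RGB2HSV)
def comps(m,lo=20):
    n,l,s,c=cv2.connectedComponentsWithStats(m.astype(np.uint8))
    return [(l==i) for i in range(1,n) if s[i,4]>=lo]
def rect(m,z,name):
    v,u=np.nonzero(m); P=np.array([onz(f,a,b,z)[:2] for a,b in zip(u,v)],np.float32)
    (c,wh,an)=cv2.minAreaRect(P*1000); print(name,len(u),"pix",u.mean().round(1),v.mean().round(1),"c",np.round(c,1),"wh",np.round(wh,1),"ang",round(an,2))
    return P
H,S,V=[hsv[:,:,i].astype(int) for i in range(3)]
for m in comps((H>60)&(H<95)&(S>90)): rect(m,.102,"green")
roi=np.zeros(img.shape[:2],bool)
# plate: dark
roi[:]=0;roi[120:192,255:312]=1
g=(H>60)&(H<95)&(S>60)
dark=roi&((V<75)|g)
for m in comps(dark,200): rect(m,.012,"plate")
roi[:]=0;roi[195:265,335:380]=1
for m in comps(roi&(H<20)&(S>100),30):
    rect(m,.032,"hookh")
for m in comps(roi&(V<85)&(S<60),10): rect(m,.03,"rod")
roi[:]=0;roi[215:280,185:225]=1
for m in comps(roi&((H<8)|(H>172))&(S>130),20): rect(m,.028,"pinh")
print(V[200:232:2,352:372])
E
```

```text
green 127 pix 290.6 143.6 c [675.9  -5.7] wh [ 66. 102.] ang 86.75
green 60 pix 272.3 151.4 c [666.5  24.5] wh [ 6.3 78.5] ang 86.76
plate 2246 pix 284.6 156.1 c [669.2  -7. ] wh [129.7 169.5] ang 86.7
hookh 219 pix 356.9 244.5 c [ 411.9 -204.5] wh [24.6 71.9] ang 80.63
rod 96 pix 361.1 215.4 c [ 491.  -219.5] wh [12.  80.1] ang 82.97
pinh 154 pix 206.2 260.0 c [376.9 217.2] wh [55.6 26.5] ang 20.36
[[141 141 141 141 142 142 142 143 145 144 144 146 146 144 143 141 143 140
  141 141]
 [144 141 141 141 144 140 127 123 121  96  74  71  75 125 140 141 143 144
  143 140]
 [142 143 145 145 147 131 125 133  93  65  72  67  80 132 145 142 142 141
  143 145]
 [144 144 143 146 132 126 131 141 102  72  69  77  84 132 145 141 141 141
  142 142]
 [144 145 143 145 138 136 129 145 103  70  67  83  87 130 142 138 139 140
  141 141]
 [140 141 143 147 141 134 133 120  83  70  64  81 111 139 142 140 138 139
  140 141]
 [142 143 142 143 132 125 130 118  85  70  69  81 133 143 138 137 139 141
  142 141]
 [144 143 143 138 127 125 130  94  70  68  66  79 131 146 140 140 141 141
  141 142]
 [143 144 147 132 125 125 145 107  72  69  84 139 149 141 138 138 139 140
  140 140]
 [142 144 145 134 124 123 132  94  70  65  85  88 130 140 136 137 139 138
  137 139]
 [143 145 145 133 124 125 113  81  71  65  80 109 139 143 141 142 142 142
  142 140]
 [144 145 145 132 125 133 104  76  70  71  83 132 145 144 145 142 139 140
  140 142]
 [142 146 135 129 127 140 102  73  67  84 113 140 145 143 142 145 139 140
  141 143]
 [142 142 133 133 134 135  94  71  67  82 136 148 144 142 141 142 142 144
  143 143]
 [142 144 131 125 131 126  87  70  62  80  85 133 147 144 144 143 144 144
  144 145]
 [137 132 129 119 123 110 100  87  80  89 117 141 147 145 144 144 144 144
  143 143]]
```

```bash
cat >> h.py <<'E'
yawR=np.radians(-3.3); Rr=np.array([[np.cos(yawR),-np.sin(yawR),0],[np.sin(yawR),np.cos(yawR),0],[0,0,1]]); Or=np.array([.6642,-.0067,0])
def toR(p): return Rr.T@(np.array(p)-Or)
def frR(p): return Rr@np.array(p)+Or
def inc(x,y,z,yaw,s=None):
    s=s or bot.observe()
    R0=R.from_euler("xyz",s["tool_rot"]).as_matrix();R1=R.from_euler("xyz",[np.pi,0,np.radians(yaw)]).as_matrix()
    t=R0.T@(np.array([x,y,z])-s["position"])*100; w=np.degrees(R.from_matrix(R0.T@R1).as_rotvec())
    print("t cm",t.round(2),"w deg",w.round(1))
def st():
    s=bot.observe();print(round(s["clock"],2),"pos",s["position"].round(4),"rpy",np.degrees(s["tool_rot"]).round(1),"F",s["force"].round(1),"M",s["moment"].round(2),"w",round(s["grip_width"],4),"q7",s["qpos"].round(2))
def onplane(f,u,v,n,c):
    o,w=ray(f,u,v);n=np.array(n);return o+w*((c-n@o)/(n@w))
E
python3 - <<'E'
from h import *
g=bot.grab_frame("side");img=g["pixels"];hsv=cv2.cvtColor(img,cv2.COLOR_RGB2HSV).astype(int)
n=Rr[:,1]
def py(u,v,y): return toR(onplane(g,u,v,n,n@Or+y)).round(4)
print("bore",py(230+400/4.5,150+268/4.5,-.035), "expect proj",proj(g,frR([-.01,-.035,.06])))
print("bar top rear",py(230+535/4.5-.5,150+227/4.5-.5,-.02),"bot",py(230+531/4.5-.5,150+267/4.5-.5,-.02))
print("tube rear top",py(230+492/4.5-.5,150+213/4.5-.5,-.035),"front top",py(230+316/4.5-.5,150+236/4.5-.5,-.035))
save("side_d",img,(290,180,360,240),11)
inc(.55,-.42,.30,-99)
inc(.412,-.205,.10,-99.5)
E
```

```text
bore [-0.0125 -0.035   0.0664] expect proj [319.50083296 211.04547032]
bar top rear [ 0.1022 -0.02    0.0822] bot [ 0.1014 -0.02    0.0458]
tube rear top [ 0.0591 -0.035   0.1079] front top [-0.0831 -0.035   0.1059]
t cm [ -0.38 -30.53  -6.9 ] w deg [ 0.   0.  35.5]
t cm [-25.77 -27.75  13.12] w deg [ 0.  0. 36.]
```

View pics/side_d.png

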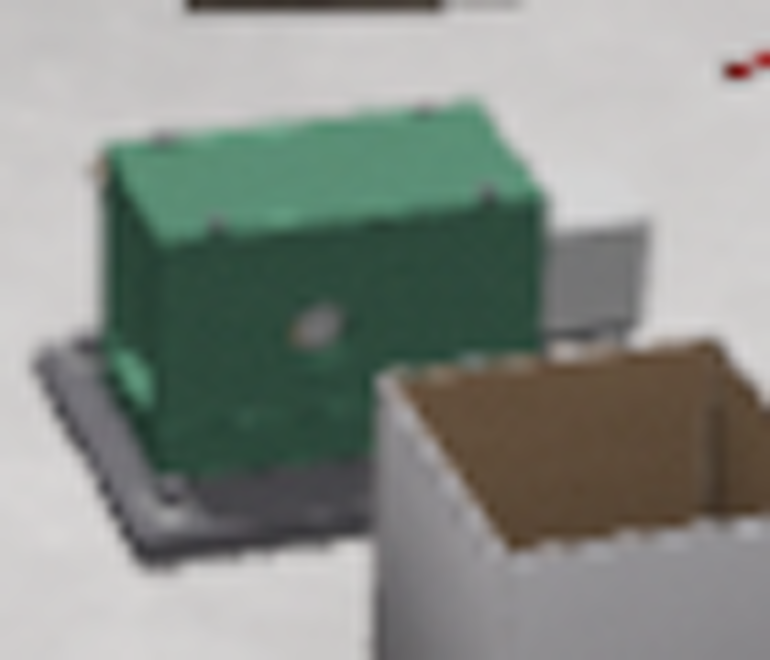

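```bash
python3 - <<'E'
from h import *
f=bot.grab_frame("top");g=bot.grab_frame("side")
save("top_d",f["pixels"],(258,120,318,192),8)
S=lambda U,V:((U+.5)/11-.5+290,(V+.5)/11-.5+180)
T=lambda U,V:((U+.5)/3.6-.5+180,(V+.5)/3.6-.5+110)
for n,s,t in(("RR top",(543,192),(420,70)),("FR top",(163,243),(418,237)),("FL top",(108,147),(326,233)),("RL top",(478,103),(330,68)),("plate FR",(145,565),(457,275)),("plate FL",(38,360),(291,272))):
    p,e=two(g,S(*s),f,T(*t));print(n,p.round(4),round(e,4),toR(p).round(4))
E
```

```text
RR top [ 0.7243 -0.042   0.1056] 0.0024 [ 0.062  -0.0317  0.1056]
FR top [ 0.5962 -0.0376  0.1049] 0.0005 [-0.0661 -0.0347  0.1049]
FL top [0.6012 0.0314 0.1038] 0.0002 [-0.0651  0.0344  0.1038]
RL top [0.729  0.0263 0.1033] 0.0007 [0.0628 0.0367 0.1033]
plate FR [ 0.5822 -0.069   0.0073] 0.0022 [-0.0782 -0.0669  0.0073]
plate FL [0.5885 0.0632 0.0087] 0.0001 [-0.0796  0.0655  0.0087]
```

View pics/top_d.png

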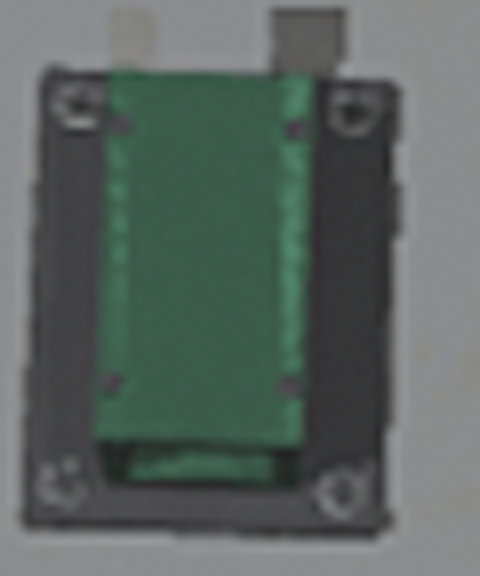

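```bash
sed -i 's/Or=np.array(.*/Or=np.array([.6635,-.0062,0])/' h.py; python3 - <<'E'
from h import *
g=bot.grab_frame("side")
def P(p): 
    u=proj(g,frR(p)); return ((u-[290,180]+.5)*11-.5).round(0)
print("tube RR",P([.065,-.035,.102]),"meas 543 192")
for d in(.035,.04,.045): print(d,P([.065+d,-.02,.08]),P([.065+d,-.02,.04]),"meas 650 220, 635 328")
E
```

```text
tube RR [556. 204.] meas 543 192
0.035 [638. 231.] [630. 338.] meas 650 220, 635 328
0.04 [652. 229.] [644. 336.] meas 650 220, 635 328
0.045 [667. 227.] [658. 334.] meas 650 220, 635 328
```

Emit:
{"api": "jog_arm", "payload": {
  "increments": [
    {"x": -0.4, "y": -6, "z": -1, "wz": 7},
    {"x": -0.4, "y": -12, "z": -3, "wz": 16},
    {"x": -0.4, "y": -18, "z": -5, "wz": 26},
    {"x": -0.4, "y": -24, "z": -7, "wz": 35.5},
    {"x": -0.4, "y": -30, "z": -7, "wz": 35.5},
    {"x": -0.4, "y": -30.5, "z": -7, "wz": 35.5}
  ]
}}

```text
schema error: expected keys wx, wy, wz, x, y, z, claw
```

```bash
python3 - <<'E'
from h import *
st()
f=bot.grab_frame("top");g=bot.grab_frame("side")
save("t1",f["pixels"],(330,190,390,270),7)
save("s1",g["pixels"],(210,200,350,300),5.5)
E
```

```text
0.4 pos [ 0.2784 -0.5595  0.2312] rpy [-180.     0.   -63.5] F [ 0.2  0.1 -0.4] M [-0.01 -0.03 -0.  ] w 0.0853 q7 [ 1.04  0.52 -0.04  1.6   0.02  1.02 -0.11]
```

View pics/t1.png

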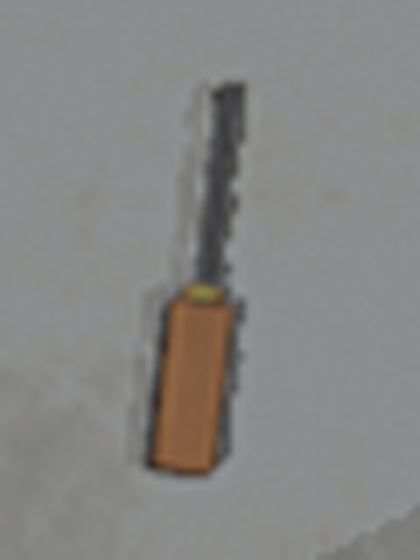

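View pics/s1.png

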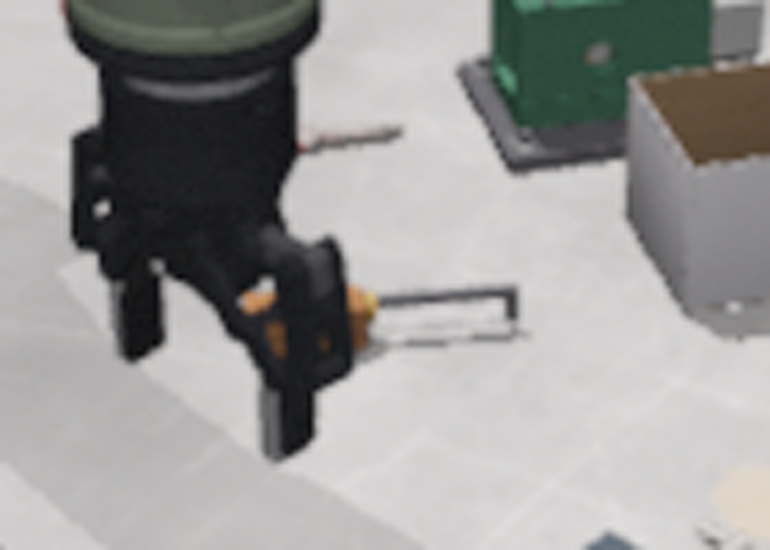

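Emit:
{"api": "jog_arm", "payload": {
  "increments": [
    {"x": -6, "y": -7, "z": 0, "wx": 0, "wy": 0, "wz": 8, "claw": 100},
    {"x": -11, "y": -12, "z": 2, "wx": 0, "wy": 0, "wz": 16, "claw": 100},
    {"x": -16, "y": -17, "z": 5, "wx": 0, "wy": 0, "wz": 26, "claw": 100},
    {"x": -21, "y": -22, "z": 9, "wx": 0, "wy": 0, "wz": 35.7, "claw": 100},
    {"x": -25.8, "y": -27.8, "z": 12, "wx": 0, "wy": 0, "wz": 35.7, "claw": 100},
    {"x": -25.8, "y": -27.8, "z": 12, "wx": 0, "wy": 0, "wz": 35.7, "claw": 100},
    {"x": -25.8, "y": -27.8, "z": 12, "wx": 0, "wy": 0, "wz": 35.7, "claw": 100}
  ]
}}

```text
clock: 1.38
position: [0.413, -0.2016, 0.1104]
tool_rot: [3.141, 0.001, -1.729]
force: [0.1, -0.9, 1.0]
grip_width: 0.0852
```

```bash
python3 - <<'E'
from h import *
st()
inc(.413,-.2045,.005,-99.2)
f=bot.grab_frame("top");g=bot.grab_frame("side")
save("t2",f["pixels"],(300,180,400,270),6)
save("s2",g["pixels"],(210,200,350,300),5.5)
E
```

```text
1.38 pos [ 0.413  -0.2016  0.1104] rpy [ 1.799e+02  1.000e-01 -9.910e+01] F [ 0.1 -0.9  1. ] M [-0.05 -0.   -0.01] w 0.0852 q7 [ 0.31  0.46  0.02  2.13 -0.02  0.56 -1.38]
t cm [ 0.3  -0.05 10.53] w deg [0.1 0.1 0.1]
```

View pics/s2.png

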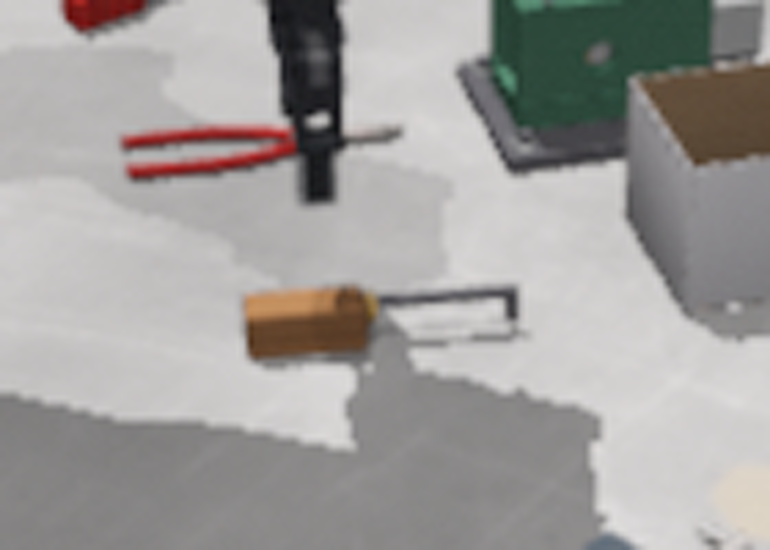

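```bash
python3 - <<'E'
from h import *
f=bot.grab_frame("top");g=bot.grab_frame("side")
S=lambda U,V:((U+.5)/5.5-.5+210,(V+.5)/5.5-.5+200)
T=lambda U,V:((U+.5)/7-.5+330,(V+.5)/7-.5+190)
for n,s,t in(("near rear",(247,322),(212,470)),("near front",(368,318),(235,300)),("far rear",(244,295),(150,468)),("far front",(340,289),(172,297)),("rod tip top",(515,287),(230,85))):
    p,e=two(g,S(*s),f,T(*t));print(n,p.round(4),round(e,4))
E
```

```text
near rear [ 0.3749 -0.2111  0.0308] 0.0035
near front [ 0.4426 -0.2233  0.0277] 0.0037
far rear [ 0.3778 -0.1866  0.0322] 0.0005
far front [ 0.439  -0.1966  0.0317] 0.014
rod tip top [ 0.5297 -0.2244  0.032 ] 0.0022
```

Emit:
{"api": "jog_arm", "payload": {
  "increments": [
    {"x": 0.3, "y": 0.15, "z": 4, "wx": 0, "wy": 0, "wz": 0, "claw": 100},
    {"x": 0.3, "y": 0.15, "z": 8, "wx": 0, "wy": 0, "wz": 0, "claw": 100},
    {"x": 0.3, "y": 0.15, "z": 10.4, "wx": 0, "wy": 0, "wz": 0, "claw": 100},
    {"x": 0.3, "y": 0.15, "z": 10.4, "wx": 0, "wy": 0, "wz": 0, "claw": 100},
    {"x": 0.3, "y": 0.15, "z": 10.4, "wx": 0, "wy": 0, "wz": 0, "claw": 20},
    {"x": 0.3, "y": 0.15, "z": 10.4, "wx": 0, "wy": 0, "wz": 0, "claw": 0},
    {"x": 0.3, "y": 0.15, "z": 10.4, "wx": 0, "wy": 0, "wz": 0, "claw": 0},
    {"x": 0.3, "y": 0.15, "z": 10.4, "wx": 0, "wy": 0, "wz": 0, "claw": 0},
    {"x": 0.3, "y": 0.15, "z": 10.4, "wx": 0, "wy": 0, "wz": 0, "claw": 0},
    {"x": 0.3, "y": 0.15, "z": 10.4, "wx": 0, "wy": 0, "wz": 0, "claw": 0}
  ],
  "squeeze": 80
}}

```text
clock: 2.82
position: [0.4108, -0.2076, 0.0082]
tool_rot: [-3.141, -0.0, -1.731]
force: [-1.9, 1.6, 20.0]
grip_width: 0.0243
```

```bash
python3 - <<'E'
from h import *
st()
E
```

```text
2.83 pos [ 0.4108 -0.2076  0.0082] rpy [-179.9   -0.   -99.2] F [-1.9  1.6 20. ] M [ 0.47  0.51 -0.01] w 0.0243 q7 [ 0.33  0.67  0.01  2.16 -0.02  0.31 -1.37]
```

```bash
python3 - <<'E'
from h import *
print(frR([-.225,0,.0]));p=frR([-.225,0,.064]);inc(p[0],p[1],.064,-93.2)
E
```

```text
[0.43887309 0.00675191 0.        ]
t cm [-21.61   0.65  -5.58] w deg [-0.1 -0.  -6. ]
```

Emit:
{"api": "jog_arm", "payload": {
  "increments": [
    {"x": 0, "y": 0, "z": -3, "wx": 0, "wy": 0, "wz": 0, "claw": 0},
    {"x": 0, "y": 0, "z": -6, "wx": 0, "wy": 0, "wz": 0, "claw": 0},
    {"x": 0, "y": 0, "z": -9, "wx": 0, "wy": 0, "wz": 0, "claw": 0},
    {"x": 0, "y": 0, "z": -10, "wx": 0, "wy": 0, "wz": 0, "claw": 0},
    {"x": 0, "y": 0, "z": -10, "wx": 0, "wy": 0, "wz": 0, "claw": 0},
    {"x": 0, "y": 0, "z": -10, "wx": 0, "wy": 0, "wz": 0, "claw": 0}
  ]
}}

```text
clock: 3.58
position: [0.4103, -0.2073, 0.1074]
tool_rot: [3.141, -0.0, -1.731]
force: [-0.4, 0.1, -2.3]
grip_width: 0.0244
```

```bash
python3 - <<'E'
from h import *
st()
p=frR([-.225,0,.064]);inc(p[0],p[1],.12,-93.2)
g=bot.grab_frame("side")
save("s3",g["pixels"],(210,150,350,300),4)
E
```

```text
3.58 pos [ 0.4103 -0.2073  0.1074] rpy [180.   -0.  -99.2] F [-0.4  0.1 -2.3] M [ 0.   -0.02  0.02] w 0.0244 q7 [ 0.32  0.46  0.02  2.13 -0.02  0.55 -1.37]
t cm [-21.59   0.6   -1.27] w deg [ 0. -0. -6.]
```

View pics/s3.png

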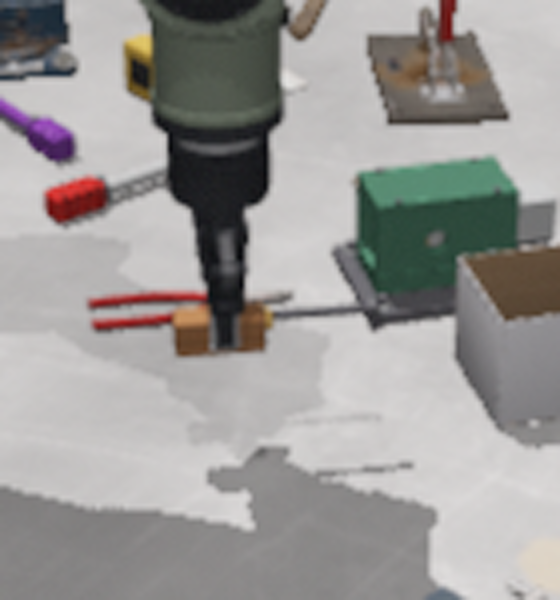

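Emit:
{"api": "jog_arm", "payload": {
  "increments": [
    {"x": -5, "y": 0.1, "z": 0, "wx": 0, "wy": 0, "wz": -1, "claw": 0},
    {"x": -10, "y": 0.3, "z": 0, "wx": 0, "wy": 0, "wz": -3, "claw": 0},
    {"x": -15, "y": 0.4, "z": 0, "wx": 0, "wy": 0, "wz": -5, "claw": 0},
    {"x": -20, "y": 0.6, "z": 0, "wx": 0, "wy": 0, "wz": -6, "claw": 0},
    {"x": -21.6, "y": 0.6, "z": 2, "wx": 0, "wy": 0, "wz": -6, "claw": 0},
    {"x": -21.6, "y": 0.6, "z": 4.3, "wx": 0, "wy": 0, "wz": -6, "claw": 0},
    {"x": -21.6, "y": 0.6, "z": 4.3, "wx": 0, "wy": 0, "wz": -6, "claw": 0},
    {"x": -21.6, "y": 0.6, "z": 4.3, "wx": 0, "wy": 0, "wz": -6, "claw": 0}
  ]
}}

```text
clock: 4.62
position: [0.4388, 0.0065, 0.0645]
tool_rot: [3.141, -0.0, -1.627]
force: [-0.4, 0.1, -1.7]
grip_width: 0.0247
```

```bash
python3 - <<'E'
from h import *
st();s=bot.observe();print("R",toR(s["position"]))
p=frR([-.225,0,.064]);inc(p[0],p[1],.064,-93.2)
g=bot.grab_frame("side");f=bot.grab_frame("top")
save("s4",g["pixels"],(240,170,350,260),7)
save("t4",f["pixels"],(240,120,330,240),5)
print("proj tip bottom top/side",proj(f,frR([-.105,0,.086])),proj(g,frR([-.105,0,.060])),proj(g,frR([-.101,0,.086])))
E
```

```text
4.62 pos [0.4388 0.0065 0.0645] rpy [179.9  -0.  -93.2] F [-0.4  0.1 -1.7] M [ 0.03 -0.01 -0.03] w 0.0247 q7 [-0.15  0.53  0.    2.2  -0.    0.41 -1.78]
R [-0.22505909 -0.00024297  0.06451151]
t cm [-0.02 -0.01  0.05] w deg [ 0.1 -0.  -0. ]
proj tip bottom top/side [282.27557282 190.68805744] [290.68060604 209.42772426] [291.83418679 202.85610284]
```

View pics/s4.png

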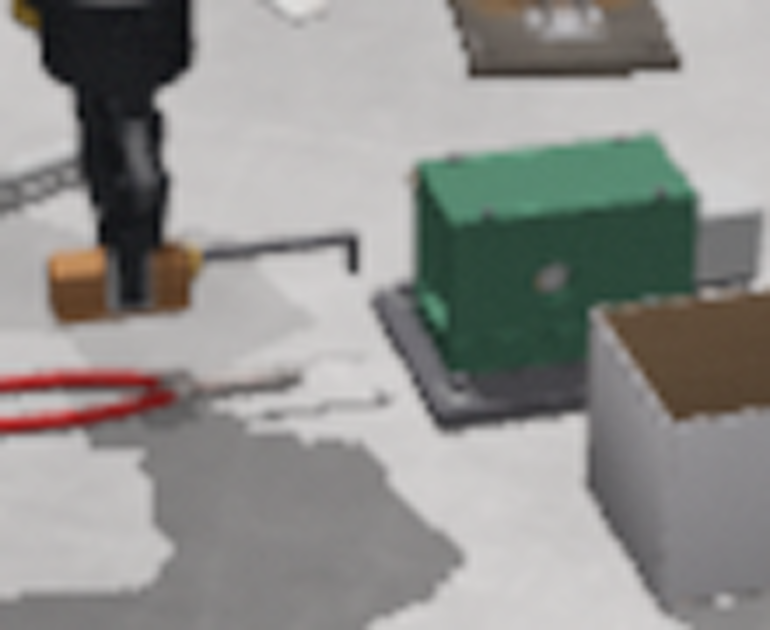

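View pics/t4.png

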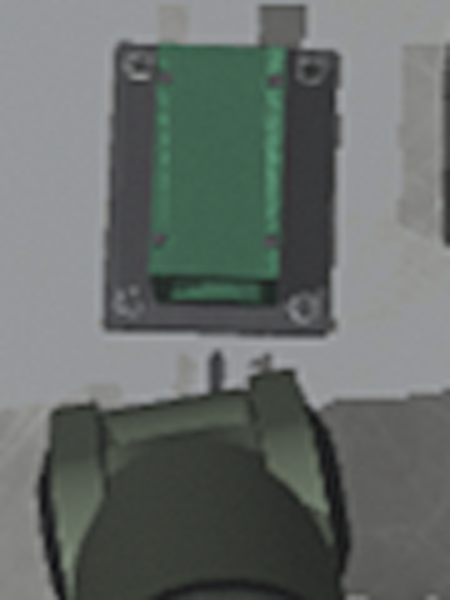

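```bash
python3 - <<'E'
from h import *
f=bot.grab_frame("top")
print(((proj(f,frR([-.065,0,.102]))-[240,120]+.5)*5-.5), ((proj(f,frR([-.105,0,.086]))-[240,120]+.5)*5-.5),((proj(f,frR([-.085,-.003,.086]))-[240,120]+.5)*5-.5))
s=bot.observe();p=frR([-.225+.079,.0015,.0645]);inc(p[0],p[1],.0645,-93.2)
p=frR([-.225+.079,.0015,.046]);inc(p[0],p[1],.046,-93.2)
E
```

```text
[215.64563237 277.84321771] [213.37786412 355.44028721] [220.23084832 319.48938323]
t cm [-0.15 -7.87  0.04] w deg [-0.  0. -0.]
t cm [-0.15 -7.87  1.89] w deg [-0.  0. -0.]
```

Emit:
{"api": "jog_arm", "payload": {
  "increments": [
    {"x": -0.2, "y": -1, "z": 0, "wx": 0, "wy": 0, "wz": 0, "claw": 0},
    {"x": -0.2, "y": -2.5, "z": 0, "wx": 0, "wy": 0, "wz": 0, "claw": 0},
    {"x": -0.2, "y": -4, "z": 0, "wx": 0, "wy": 0, "wz": 0, "claw": 0},
    {"x": -0.2, "y": -5.5, "z": 0, "wx": 0, "wy": 0, "wz": 0, "claw": 0},
    {"x": -0.2, "y": -7, "z": 0, "wx": 0, "wy": 0, "wz": 0, "claw": 0},
    {"x": -0.2, "y": -7.9, "z": 0, "wx": 0, "wy": 0, "wz": 0, "claw": 0},
    {"x": -0.2, "y": -7.9, "z": 0, "wx": 0, "wy": 0, "wz": 0, "claw": 0},
    {"x": -0.2, "y": -7.9, "z": 0, "wx": 0, "wy": 0, "wz": 0, "claw": 0}
  ]
}}

```text
clock: 5.78
position: [0.5177, 0.0041, 0.0649]
tool_rot: [3.141, 0.0, -1.627]
force: [-0.1, 1.3, -1.1]
grip_width: 0.0242
```

```bash
python3 - <<'E'
from h import *
st();print(toR(bot.observe()["position"]))
f=bot.grab_frame("top");g=bot.grab_frame("side")
save("s5",g["pixels"],(240,170,350,260),7)
save("t5",f["pixels"],(240,120,330,240),5)
E
```

```text
5.78 pos [0.5177 0.0041 0.0649] rpy [180.    0.  -93.2] F [-0.1  1.3 -1.1] M [-0.09  0.02 -0.04] w 0.0242 q7 [-0.12  0.61  0.    2.01 -0.    0.53 -1.75]
[-0.14610761  0.00190718  0.06486522]
```

View pics/s5.png

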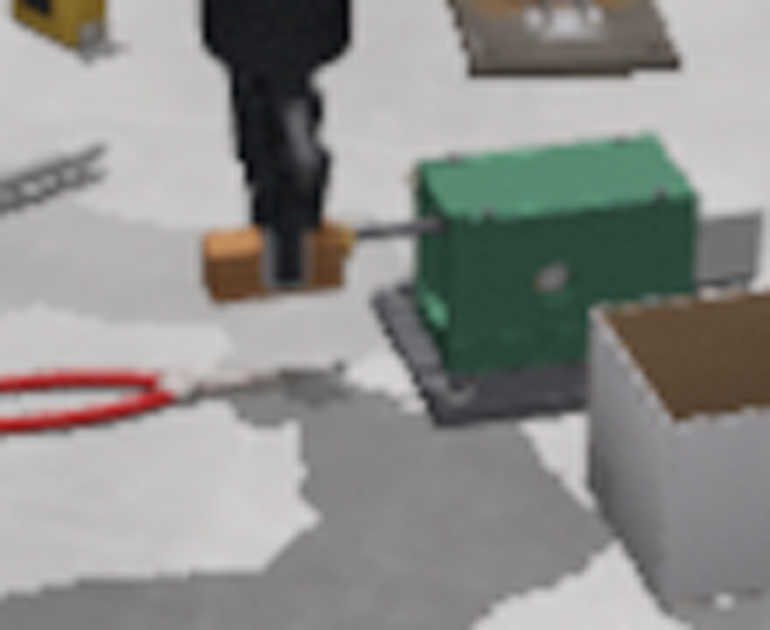

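The rod is inside the mouth with no contact force, and the bar hasn't moved. Lowering the tip.

Emit:
{"api": "jog_arm", "payload": {
  "increments": [
    {"x": 0, "y": 0, "z": 0.6, "wx": 0, "wy": 0, "wz": 0, "claw": 0},
    {"x": 0, "y": 0, "z": 1.2, "wx": 0, "wy": 0, "wz": 0, "claw": 0},
    {"x": 0, "y": 0, "z": 1.9, "wx": 0, "wy": 0, "wz": 0, "claw": 0},
    {"x": 0, "y": 0, "z": 1.9, "wx": 0, "wy": 0, "wz": 0, "claw": 0},
    {"x": 0, "y": 0, "z": 1.9, "wx": 0, "wy": 0, "wz": 0, "claw": 0}
  ]
}}

```text
clock: 6.5
position: [0.5178, 0.0042, 0.046]
tool_rot: [-3.142, 0.0, -1.627]
force: [-0.0, 0.3, -2.3]
grip_width: 0.0244
```

Emit:
{"api": "jog_arm", "payload": {
  "increments": [
    {"x": 0, "y": 0.5, "z": 0, "wx": 0, "wy": 0, "wz": 0, "claw": 0},
    {"x": 0, "y": 1, "z": 0, "wx": 0, "wy": 0, "wz": 0, "claw": 0},
    {"x": 0, "y": 1.5, "z": 0, "wx": 0, "wy": 0, "wz": 0, "claw": 0},
    {"x": 0, "y": 2, "z": 0, "wx": 0, "wy": 0, "wz": 0, "claw": 0},
    {"x": 0, "y": 2.5, "z": 0, "wx": 0, "wy": 0, "wz": 0, "claw": 0}
  ]
}}

```text
clock: 7.12
position: [0.4927, 0.0056, 0.0461]
tool_rot: [-3.141, 0.0, -1.627]
force: [5.0, 0.7, -0.9]
grip_width: 0.0246
```

```bash
python3 - <<'E'
from h import *
st();print(toR(bot.observe()["position"]))
f=bot.grab_frame("top");g=bot.grab_frame("side")
save("s6",g["pixels"],(240,170,350,260),7)
E
```

```text
7.12 pos [0.4927 0.0056 0.0461] rpy [-180.     0.   -93.2] F [ 5.   0.7 -0.9] M [-0.09 -0.92 -0.04] w 0.0246 q7 [-0.13  0.62 -0.    2.08 -0.    0.45 -1.76]
[-0.1711526   0.00194899  0.04608147]
```

View pics/s6.png

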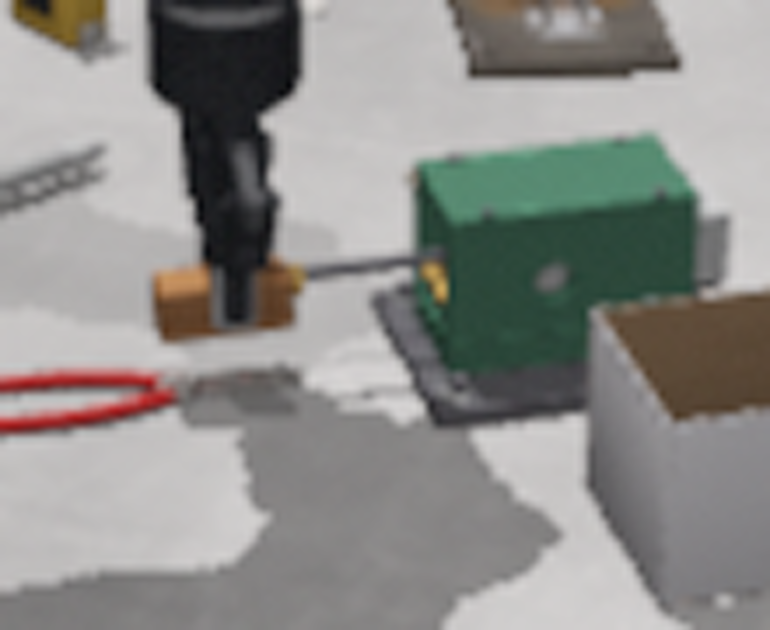

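The loop is caught: the brass is visible in the mouth, the force is 5 N, and the bar's rear end has moved in. I'll keep pulling to the stop.

Emit:
{"api": "jog_arm", "payload": {
  "increments": [
    {"x": 0, "y": 0.6, "z": 0, "wx": 0, "wy": 0, "wz": 0, "claw": 0},
    {"x": 0, "y": 1.2, "z": 0, "wx": 0, "wy": 0, "wz": 0, "claw": 0},
    {"x": 0, "y": 1.8, "z": 0, "wx": 0, "wy": 0, "wz": 0, "claw": 0},
    {"x": 0, "y": 2.2, "z": 0, "wx": 0, "wy": 0, "wz": 0, "claw": 0},
    {"x": 0, "y": 2.5, "z": 0, "wx": 0, "wy": 0, "wz": 0, "claw": 0},
    {"x": 0, "y": 2.6, "z": 0, "wx": 0, "wy": 0, "wz": 0, "claw": 0}
  ]
}}

```text
clock: 7.98
position: [0.4681, 0.0071, 0.0464]
tool_rot: [-3.138, 0.001, -1.627]
force: [16.3, -1.8, -7.6]
grip_width: 0.0245
```

```bash
python3 - <<'E'
from h import *
st();print(toR(bot.observe()["position"]))
f=bot.grab_frame("top");g=bot.grab_frame("side")
save("s7",g["pixels"],(240,170,350,260),7)
E
```

```text
7.97 pos [0.4681 0.0071 0.0464] rpy [-179.8    0.   -93.2] F [16.3 -1.8 -7.6] M [-0.32 -2.99 -0.09] w 0.0245 q7 [-0.14  0.59  0.    2.14 -0.    0.41 -1.77]
[-0.19588017  0.00204175  0.04638563]
```

View pics/s7.png

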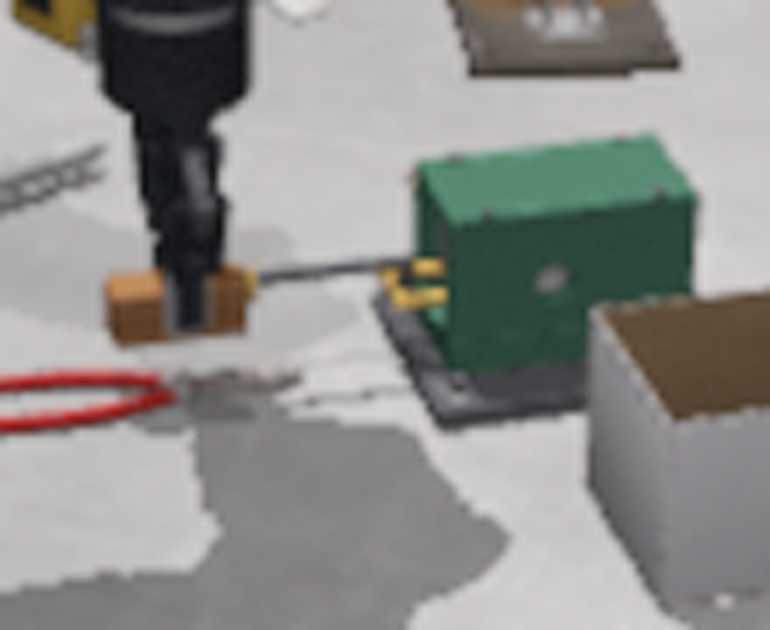

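The bar is at its stop: the force jumped to 16 N, the full loop is outside the mouth and nothing sticks out behind. Unhooking.

Emit:
{"api": "jog_arm", "payload": {
  "increments": [
    {"x": 0, "y": 0.15, "z": 0, "wx": 0, "wy": 0, "wz": 0, "claw": 0},
    {"x": 0, "y": 0.2, "z": 0, "wx": 0, "wy": 0, "wz": 0, "claw": 0},
    {"x": 0, "y": -0.4, "z": 0, "wx": 0, "wy": 0, "wz": 0, "claw": 0},
    {"x": 0, "y": -0.7, "z": 0, "wx": 0, "wy": 0, "wz": 0, "claw": 0},
    {"x": 0, "y": -0.7, "z": -1, "wx": 0, "wy": 0, "wz": 0, "claw": 0},
    {"x": 0, "y": -0.7, "z": -2.5, "wx": 0, "wy": 0, "wz": 0, "claw": 0},
    {"x": 0, "y": -0.7, "z": -4, "wx": 0, "wy": 0, "wz": 0, "claw": 0},
    {"x": 0, "y": -0.7, "z": -6, "wx": 0, "wy": 0, "wz": 0, "claw": 0},
    {"x": 0, "y": 1, "z": -7, "wx": 0, "wy": 0, "wz": 0, "claw": 0},
    {"x": 0, "y": 4, "z": -7, "wx": 0, "wy": 0, "wz": 0, "claw": 0}
  ]
}}

```text
clock: 9.32
position: [0.4283, 0.0094, 0.1178]
tool_rot: [-3.136, 0.001, -1.627]
force: [0.2, -0.6, -2.9]
grip_width: 0.0245
```

```bash
python3 - <<'E'
from h import *
st();print(toR(bot.observe()["position"]))
inc(.42,-.207,.10,-99.2)
inc(.42,-.207,.008,-99.2)
g=bot.grab_frame("side")
save("s8",g["pixels"],(200,150,350,260),5)
E
```

```text
9.32 pos [0.4283 0.0094 0.1178] rpy [-1.797e+02  1.000e-01 -9.320e+01] F [ 0.2 -0.6 -2.9] M [0.02 0.01 0.07] w 0.0245 q7 [-0.16  0.4   0.    2.2  -0.    0.53 -1.79]
[-0.23569583  0.00206875  0.11781388]
t cm [21.66 -0.39  1.76] w deg [-0.3  0.1  6. ]
t cm [21.67 -0.33 10.96] w deg [-0.3  0.1  6. ]
```

View pics/s8.png

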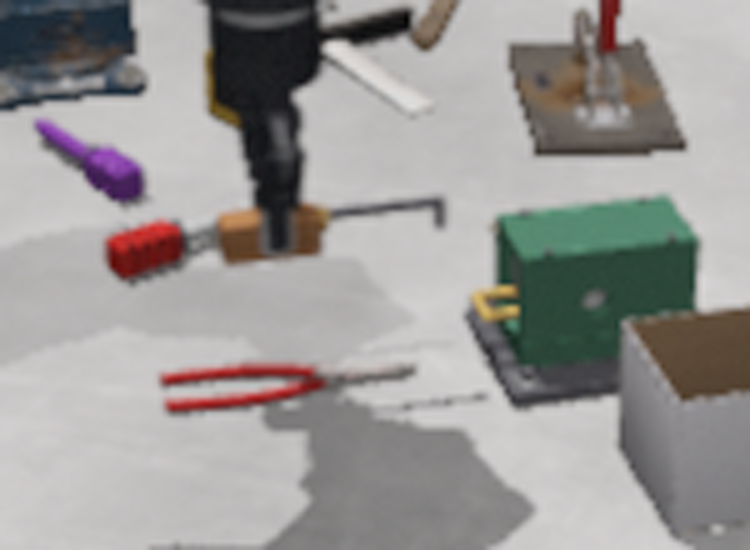

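Emit:
{"api": "jog_arm", "payload": {
  "increments": [
    {"x": 5.5, "y": -0.1, "z": 0, "wx": -0.3, "wy": 0, "wz": 1, "claw": 0},
    {"x": 11, "y": -0.2, "z": 0, "wx": -0.3, "wy": 0, "wz": 3, "claw": 0},
    {"x": 16.5, "y": -0.3, "z": 0.5, "wx": -0.3, "wy": 0, "wz": 5, "claw": 0},
    {"x": 21.7, "y": -0.35, "z": 2, "wx": -0.3, "wy": 0, "wz": 6, "claw": 0},
    {"x": 21.7, "y": -0.35, "z": 5, "wx": -0.3, "wy": 0.1, "wz": 6, "claw": 0},
    {"x": 21.7, "y": -0.35, "z": 8, "wx": -0.3, "wy": 0.1, "wz": 6, "claw": 0},
    {"x": 21.7, "y": -0.35, "z": 9.5, "wx": -0.3, "wy": 0.1, "wz": 6, "claw": 0},
    {"x": 21.7, "y": -0.35, "z": 10.5, "wx": -0.3, "wy": 0.1, "wz": 6, "claw": 0},
    {"x": 21.7, "y": -0.35, "z": 10.8, "wx": -0.3, "wy": 0.1, "wz": 6, "claw": 0},
    {"x": 21.7, "y": -0.35, "z": 10.8, "wx": -0.3, "wy": 0.1, "wz": 6, "claw": 0}
  ]
}}

```text
clock: 10.62
position: [0.4154, -0.2077, 0.0095]
tool_rot: [3.139, -0.002, -1.732]
force: [-0.4, -0.1, -1.5]
grip_width: 0.0242
```

```bash
python3 - <<'E'
from h import *
st()
g=bot.grab_frame("side")
save("s9",g["pixels"],(210,200,350,300),5)
E
```

```text
10.62 pos [ 0.4154 -0.2077  0.0095] rpy [ 1.798e+02 -1.000e-01 -9.920e+01] F [-0.4 -0.1 -1.5] M [ 0.02 -0.04 -0.01] w 0.0242 q7 [ 0.32  0.67  0.02  2.15 -0.03  0.32 -1.37]
```

View pics/s9.png

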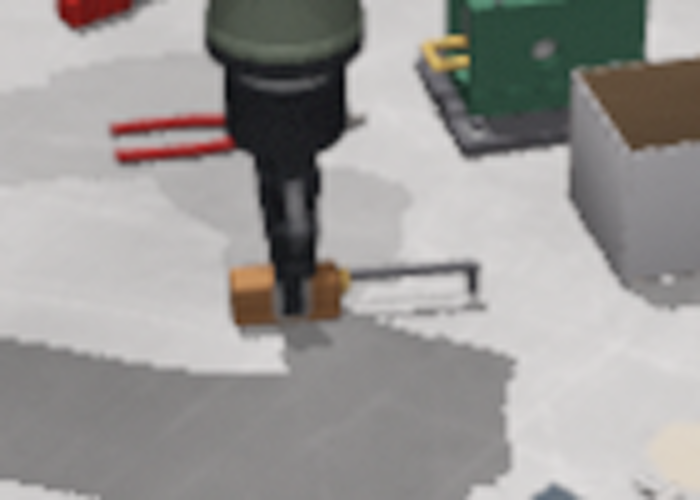

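Emit:
{"api": "jog_arm", "payload": {
  "increments": [
    {"x": 0, "y": 0, "z": 0.1, "wx": 0.2, "wy": 0, "wz": 0, "claw": 0},
    {"x": 0, "y": 0, "z": 0.15, "wx": 0.2, "wy": 0, "wz": 0, "claw": 0},
    {"x": 0, "y": 0, "z": 0.15, "wx": 0.2, "wy": 0, "wz": 0, "claw": 30},
    {"x": 0, "y": 0, "z": 0.15, "wx": 0.2, "wy": 0, "wz": 0, "claw": 50},
    {"x": 0, "y": 0, "z": 0.1, "wx": 0.2, "wy": 0, "wz": 0, "claw": 80},
    {"x": 0, "y": 0, "z": 0, "wx": 0, "wy": 0, "wz": 0, "claw": 100},
    {"x": 0, "y": 0, "z": -1, "wx": 0, "wy": 0, "wz": 0, "claw": 100},
    {"x": 0, "y": 0, "z": -4, "wx": 0, "wy": 0, "wz": 0, "claw": 100},
    {"x": 0, "y": 0, "z": -9, "wx": 0, "wy": 0, "wz": 0, "claw": 100},
    {"x": 0, "y": 0, "z": -14, "wx": 0, "wy": 0, "wz": 0, "claw": 100}
  ]
}}

```text
clock: 11.92
position: [0.4155, -0.2074, 0.1517]
tool_rot: [3.139, -0.002, -1.732]
force: [0.9, 0.7, 0.2]
grip_width: 0.0852
```

```bash
python3 - <<'E'
from h import *
st()
g=bot.grab_frame("side");f=bot.grab_frame("top")
save("s10",g["pixels"],(210,170,350,280),5)
save("t10",f["pixels"],(170,130,400,280),3.4)
inc(.377,.217,.15,110)
E
```

```text
11.93 pos [ 0.4155 -0.2074  0.1517] rpy [ 1.798e+02 -1.000e-01 -9.920e+01] F [0.9 0.7 0.2] M [ 0.    0.02 -0.02] w 0.0852 q7 [ 0.3   0.39  0.04  2.09 -0.02  0.67 -1.37]
t cm [-41.33  10.86   0.29] w deg [ -0.3   0.3 150.7]
```

View pics/s10.png

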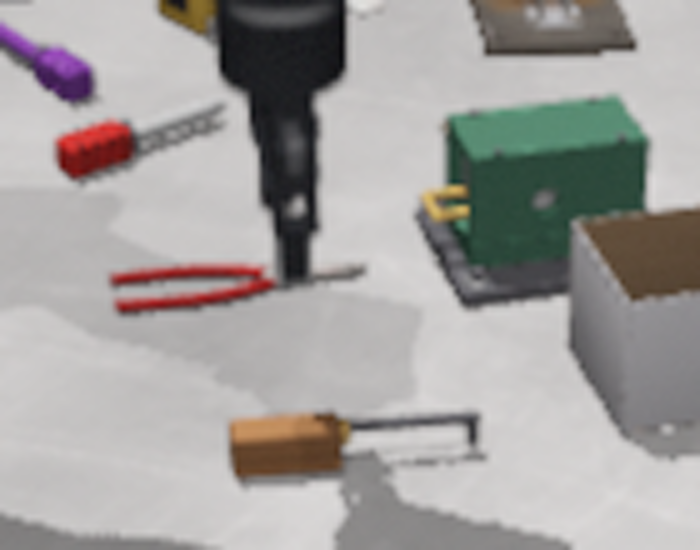

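View pics/t10.png

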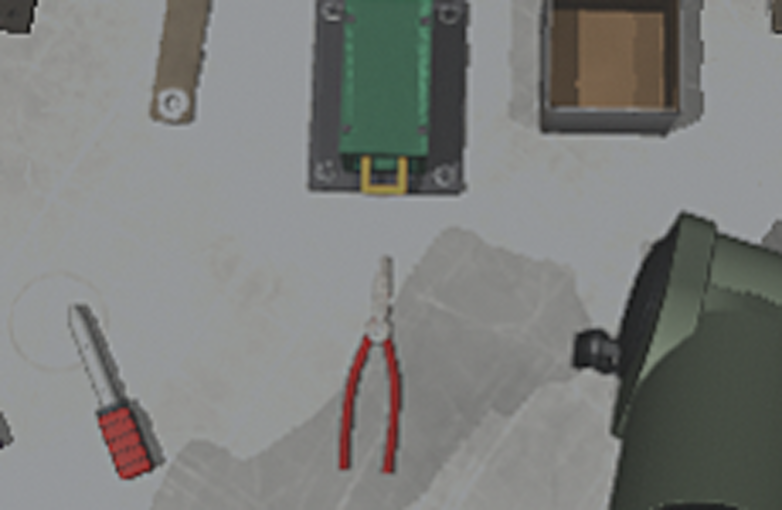

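```bash
python3 - <<'E'
from h import *
f=bot.grab_frame("top");g=bot.grab_frame("side")
save("tp",f["pixels"],(185,210,225,280),8);save("sp",g["pixels"],(215,185,265,210),14)
for n,c in(("top",f),("side",g)):
    hsv=cv2.cvtColor(c["pixels"],cv2.COLOR_RGB2HSV).astype(int);H,S,V=hsv[...,0],hsv[...,1],hsv[...,2]
    m=((H<8)|(H>172))&(S>110);roi=np.zeros(m.shape,bool)
    if n=="top": roi[215:280,185:225]=1
    else: roi[180:210,218:245]=1
    v,u=np.nonzero(m&roi);print(n,len(u),u.mean(),v.mean(),u.min(),u.max(),v.min(),v.max())
    if n=="top":
        pt=(u.mean(),v.mean())
        for z in(.02,.024,.028): print(z,onz(c,u.mean(),v.mean(),z).round(4))
    else: print(two(g,(u.mean(),v.mean()),f,pt))
print("predict side px of center",proj(g,[.377,.217,.014]),proj(g,[.377,.217,.028]))
E
```

```text
top 186 206.1720430107527 259.9731182795699 199 213 250 270
0.02 [0.3772 0.2185 0.02  ]
0.024 [0.3771 0.2179 0.024 ]
0.028 [0.3769 0.2173 0.028 ]
side 117 228.51282051282053 199.2136752136752 221 236 195 204
(array([0.37705568, 0.21895284, 0.01741368]), np.float64(0.0005121470508139221))
predict side px of center [228.71530522 200.21670526] [228.50835808 197.01830904]
```

View pics/tp.png

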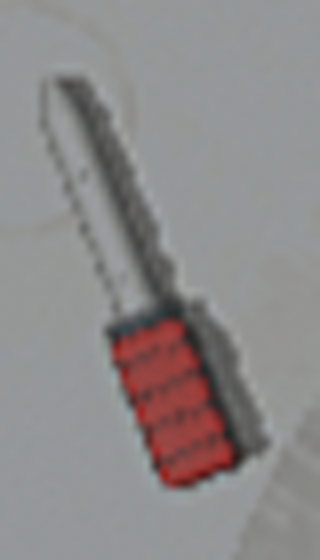

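View pics/sp.png

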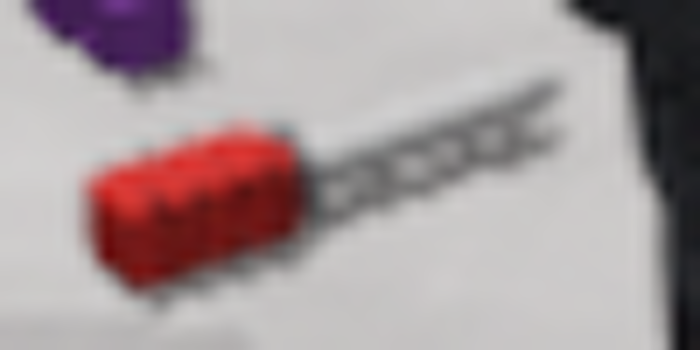

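```bash
python3 - <<'E'
from h import *
inc(.46,.0,.15,5.8)
inc(.44,-.1,.15,5.8)
E
```

```text
t cm [-21.2   -0.99   0.04] w deg [ 1.00e-01 -1.00e-01 -1.05e+02]
t cm [-11.01  -0.62   0.06] w deg [ 1.00e-01 -1.00e-01 -1.05e+02]
```

Emit:
{"api": "jog_arm", "payload": {
  "increments": [
    {"x": -2, "y": -0.1, "z": 0, "wx": 0, "wy": 0, "wz": -10, "claw": 100},
    {"x": -4, "y": -0.2, "z": 0, "wx": 0, "wy": 0, "wz": -20, "claw": 100},
    {"x": -6, "y": -0.4, "z": 0, "wx": 0, "wy": 0, "wz": -30, "claw": 100},
    {"x": -9, "y": -0.5, "z": 0, "wx": 0, "wy": 0, "wz": -40, "claw": 100},
    {"x": -12, "y": -0.6, "z": 0, "wx": 0, "wy": 0, "wz": -50, "claw": 100},
    {"x": -15, "y": -0.8, "z": 0, "wx": 0, "wy": 0, "wz": -60, "claw": 100},
    {"x": -18, "y": -0.9, "z": 0, "wx": 0, "wy": 0, "wz": -70, "claw": 100},
    {"x": -21, "y": -1, "z": 0, "wx": 0, "wy": 0, "wz": -80, "claw": 100},
    {"x": -21.2, "y": -1, "z": 0, "wx": 0, "wy": 0, "wz": -90, "claw": 100},
    {"x": -21.2, "y": -1, "z": 0, "wx": 0, "wy": 0, "wz": -100, "claw": 100}
  ]
}}

```text
clock: 13.38
position: [0.4594, 0.0006, 0.1494]
tool_rot: [3.14, 0.003, 0.02]
force: [1.0, -0.5, -0.0]
grip_width: 0.0851
```

```bash
python3 - <<'E'
from h import *
st()
inc(.377,.217,.10,110.4)
E
```

```text
13.38 pos [0.4594 0.0006 0.1494] rpy [179.9   0.2   1.2] F [ 1.  -0.5 -0. ] M [-0.05 -0.    0.05] w 0.0851 q7 [ 0.22  0.41 -0.44  2.08  0.27  0.7  -0.37]
t cm [ -7.78 -21.81   4.94] w deg [-1.000e-01  2.000e-01 -1.092e+02]
```

Emit:
{"api": "jog_arm", "payload": {
  "increments": [
    {"x": -0.5, "y": -2, "z": 0, "wx": 0, "wy": 0.1, "wz": -10.5, "claw": 100},
    {"x": -1, "y": -5, "z": 0, "wx": 0, "wy": 0.2, "wz": -21, "claw": 100},
    {"x": -1.5, "y": -8, "z": 0, "wx": 0, "wy": 0.2, "wz": -31.5, "claw": 100},
    {"x": -2, "y": -11, "z": 0, "wx": 0, "wy": 0.2, "wz": -42, "claw": 100},
    {"x": -3, "y": -14, "z": 0, "wx": 0, "wy": 0.2, "wz": -52.5, "claw": 100},
    {"x": -4, "y": -17, "z": 0, "wx": 0, "wy": 0.2, "wz": -63, "claw": 100},
    {"x": -5, "y": -19, "z": 0, "wx": 0, "wy": 0.2, "wz": -73, "claw": 100},
    {"x": -6, "y": -20, "z": 0, "wx": 0, "wy": 0.2, "wz": -83, "claw": 100},
    {"x": -7.2, "y": -21, "z": 1, "wx": 0, "wy": 0.2, "wz": -93, "claw": 100},
    {"x": -7.8, "y": -21.8, "z": 2, "wx": 0, "wy": 0.2, "wz": -103, "claw": 100}
  ]
}}

```text
clock: 14.62
position: [0.3758, 0.217, 0.1284]
tool_rot: [-3.139, -0.001, 1.824]
force: [0.2, -0.5, -0.1]
grip_width: 0.0852
```

```bash
python3 - <<'E'
from h import *
st()
inc(.377,.217,.10,110.4)
inc(.377,.217,.004,110.4)
E
```

```text
14.62 pos [0.3758 0.217  0.1284] rpy [-1.799e+02 -1.000e-01  1.045e+02] F [ 0.2 -0.5 -0.1] M [ 0.06 -0.09  0.02] w 0.0852 q7 [ 0.04  0.52 -0.9   2.14  0.61  0.75  0.57]
t cm [-0.04  0.13  2.84] w deg [-0.1 -0.1 -5.9]
t cm [-0.05  0.15 12.44] w deg [-0.1 -0.1 -5.9]
```

Emit:
{"api": "jog_arm", "payload": {
  "increments": [
    {"x": 0, "y": 0.15, "z": 3, "wx": 0, "wy": 0, "wz": -6, "claw": 100},
    {"x": 0, "y": 0.15, "z": 6, "wx": -0.1, "wy": -0.1, "wz": -6, "claw": 100},
    {"x": 0, "y": 0.15, "z": 9, "wx": -0.1, "wy": -0.1, "wz": -6, "claw": 100},
    {"x": 0, "y": 0.15, "z": 12, "wx": -0.1, "wy": -0.1, "wz": -6, "claw": 100},
    {"x": 0, "y": 0.15, "z": 12.2, "wx": -0.1, "wy": -0.1, "wz": -6, "claw": 100},
    {"x": 0, "y": 0.15, "z": 12.2, "wx": -0.1, "wy": -0.1, "wz": -6, "claw": 20},
    {"x": 0, "y": 0.15, "z": 12.2, "wx": -0.1, "wy": -0.1, "wz": -6, "claw": 0},
    {"x": 0, "y": 0.15, "z": 12.2, "wx": -0.1, "wy": -0.1, "wz": -6, "claw": 0},
    {"x": 0, "y": 0.15, "z": 12.2, "wx": -0.1, "wy": -0.1, "wz": -6, "claw": 0},
    {"x": 0, "y": 0.15, "z": 12.2, "wx": -0.1, "wy": -0.1, "wz": -6, "claw": 0}
  ],
  "squeeze": 80
}}

```text
clock: 15.88
position: [0.3773, 0.2178, 0.0073]
tool_rot: [3.141, 0.0, 1.929]
force: [-2.6, -2.8, 19.6]
grip_width: 0.0267
```

```bash
python3 - <<'E'
from h import *
st()
E
```

```text
15.88 pos [0.3773 0.2178 0.0073] rpy [179.9   0.  110.5] F [-2.6 -2.8 19.6] M [-0.28  0.64  0.01] w 0.0267 q7 [-0.15  0.73 -0.67  2.2   0.96  0.53  0.36]
```

Emit:
{"api": "jog_arm", "payload": {
  "increments": [
    {"x": 0, "y": 0, "z": -2, "wx": 0, "wy": 0, "wz": 0, "claw": 0},
    {"x": 0, "y": 0, "z": -5, "wx": 0, "wy": 0, "wz": 0, "claw": 0},
    {"x": 0, "y": 0, "z": -9, "wx": 0, "wy": 0, "wz": 0, "claw": 0},
    {"x": 0, "y": 0, "z": -12, "wx": 0, "wy": 0, "wz": 0, "claw": 0},
    {"x": 0, "y": 0, "z": -12, "wx": 0, "wy": 0, "wz": 0, "claw": 0}
  ]
}}

```text
clock: 16.5
position: [0.3782, 0.2178, 0.1289]
tool_rot: [3.137, 0.0, 1.928]
force: [0.4, -0.5, -4.7]
grip_width: 0.0264
```

```bash
python3 - <<'E'
from h import *
st()
p=frR([-.01,.2,0]);print(p);inc(p[0],p[1],.127,-3.2)
g=bot.grab_frame("side");save("s11",g["pixels"],(190,120,350,240),5)
E
```

```text
16.5 pos [0.3782 0.2178 0.1289] rpy [179.8   0.  110.5] F [ 0.4 -0.5 -4.7] M [-0.01  0.02  0.01] w 0.0264 q7 [ 0.05  0.53 -0.91  2.14  0.63  0.76  0.65]
[0.66502939 0.194044   0.        ]
t cm [-12.26  26.04   0.3 ] w deg [  0.2  -0.2 113.7]
```

View pics/s11.png

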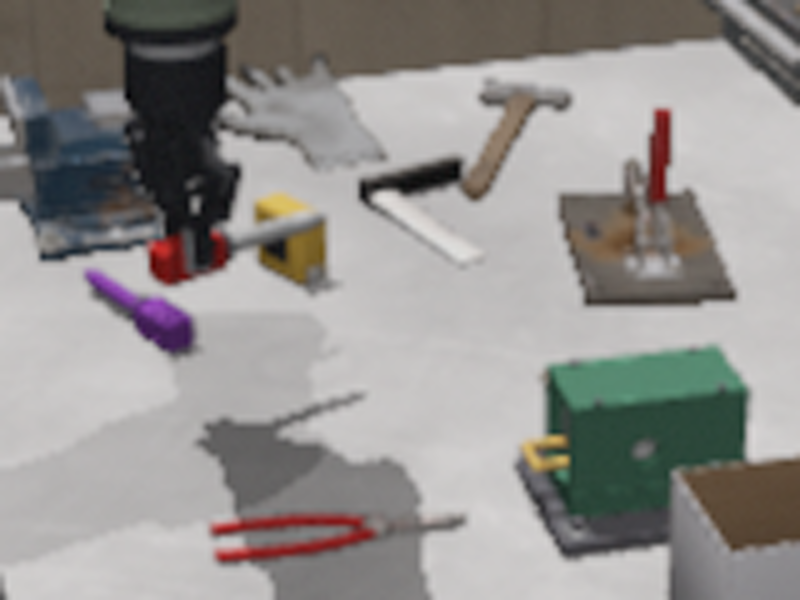

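Emit:
{"api": "jog_arm", "payload": {
  "increments": [
    {"x": -1, "y": 2, "z": 0, "wx": 0, "wy": 0, "wz": 10.5, "claw": 0},
    {"x": -2, "y": 5, "z": 0, "wx": 0, "wy": 0, "wz": 21, "claw": 0},
    {"x": -3, "y": 8, "z": 0, "wx": 0, "wy": 0, "wz": 31.5, "claw": 0},
    {"x": -5, "y": 11, "z": 0, "wx": 0, "wy": 0, "wz": 42, "claw": 0},
    {"x": -6.5, "y": 14, "z": 0, "wx": 0, "wy": 0, "wz": 52.5, "claw": 0},
    {"x": -8, "y": 17, "z": 0, "wx": 0, "wy": 0, "wz": 63, "claw": 0},
    {"x": -9.5, "y": 20, "z": 0, "wx": 0, "wy": 0, "wz": 73.5, "claw": 0},
    {"x": -11, "y": 23, "z": 0, "wx": 0, "wy": 0, "wz": 84, "claw": 0},
    {"x": -12.2, "y": 26, "z": 0, "wx": 0, "wy": 0, "wz": 94.5, "claw": 0},
    {"x": -12.2, "y": 26, "z": 0, "wx": 0, "wy": 0, "wz": 105, "claw": 0}
  ]
}}

```text
clock: 17.8
position: [0.6649, 0.1931, 0.1256]
tool_rot: [3.14, -0.001, 0.088]
force: [-0.8, 0.2, -4.9]
grip_width: 0.0267
```

```bash
python3 - <<'E'
from h import *
st()
p=frR([-.01,.2,0]);inc(p[0],p[1],.0533,-3.2)
E
```

```text
17.8 pos [0.6649 0.1931 0.1256] rpy [179.9  -0.    5.1] F [-0.8  0.2 -4.9] M [ 0.08  0.1  -0.07] w 0.0267 q7 [-0.14  0.76 -0.38  1.48  0.32  0.96 -0.52]
t cm [ 0.02 -0.11  7.23] w deg [ 0.1 -0.1  8.3]
```

Emit:
{"api": "jog_arm", "payload": {
  "increments": [
    {"x": 0, "y": -0.1, "z": 1.5, "wx": 0, "wy": 0, "wz": 8.3, "claw": 0},
    {"x": 0, "y": -0.1, "z": 4, "wx": 0.1, "wy": -0.1, "wz": 8.3, "claw": 0},
    {"x": 0, "y": -0.1, "z": 7.2, "wx": 0.1, "wy": -0.1, "wz": 8.3, "claw": 0},
    {"x": 0, "y": -0.1, "z": 7.2, "wx": 0.1, "wy": -0.1, "wz": 8.3, "claw": 0},
    {"x": 0, "y": -0.1, "z": 7.2, "wx": 0.1, "wy": -0.1, "wz": 8.3, "claw": 0}
  ]
}}

```text
clock: 18.42
position: [0.6649, 0.194, 0.0538]
tool_rot: [3.141, 0.001, -0.056]
force: [-0.1, 0.2, -3.3]
grip_width: 0.0265
```

```bash
python3 - <<'E'
from h import *
st();print(toR(bot.observe()["position"]))
p=frR([-.01,.2,0]);inc(p[0],p[1],.0533,-3.2)
g=bot.grab_frame("side");f=bot.grab_frame("top")
save("s12",g["pixels"],(240,120,360,240),5);save("t12",f["pixels"],(190,110,320,200),6)
for y in(.2-.034,.2-.12): print(proj(f,frR([-.01,y,.068])),proj(f,frR([-.018,y,.06])),proj(f,frR([-.002,y,.06])),proj(g,frR([-.01,y,.068])))
E
```

```text
18.43 pos [0.6649 0.194  0.0538] rpy [180.    0.   -3.2] F [-0.1  0.2 -3.3] M [ 0.08 -0.02  0.04] w 0.0265 q7 [-0.17  0.85 -0.32  1.51  0.33  0.84 -0.67]
[-0.01009894  0.19999356  0.0538054 ]
t cm [ 0.01 -0.    0.05] w deg [ 0.  0. -0.]
[224.26784257 156.12651642] [224.46014325 159.54320191] [224.76911005 153.97729955] [303.69767284 184.30273318]
[254.98000567 157.11131292] [255.03914632 160.53019928] [255.29757878 154.95252078] [310.02811869 194.30310872]
```

View pics/s12.png

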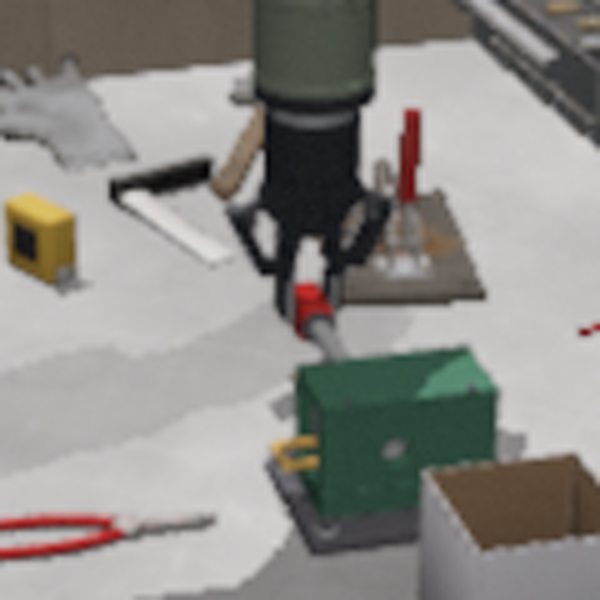

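View pics/t12.png

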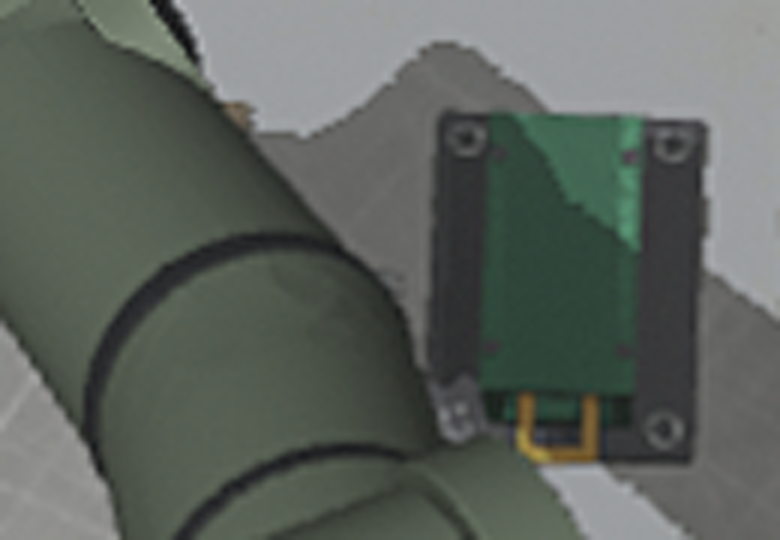

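```bash
python3 - <<'E'
from h import *
g=bot.grab_frame("side");f=bot.grab_frame("top")
save("s13",g["pixels"],(290,170,350,240),11)
S=lambda U,V:np.array(((U+.5)/11-.5+290,(V+.5)/11-.5+180))
for p,m in(([.065,-.035,.102],(543,192)),([-.065,-.035,.102],(163,243)),([-.065,.035,.102],(108,147)),([.065,.035,.102],(478,103)),([-.08,-.065,.0],(150,572)),([-.08,.065,.012],(38,355)),([-.01,-.035,.06],(318,325))):
    print(p,proj(g,frR(p)).round(1),S(*m).round(1),(S(*m)-proj(g,frR(p))).round(1))
E
```

```text
[0.065, -0.035, 0.102] [340.1 198.1] [338.9 197. ] [-1.2 -1.1]
[-0.065, -0.035, 0.102] [304.5 202.3] [304.4 201.6] [-0.1 -0.7]
[-0.065, 0.035, 0.102] [299.1 193.2] [299.4 192.9] [ 0.2 -0.3]
[0.065, 0.035, 0.102] [333.6 189.3] [333.  188.9] [-0.6 -0.4]
[-0.08, -0.065, 0.0] [302.1 232.4] [303.2 231.5] [ 1.1 -0.8]
[-0.08, 0.065, 0.012] [292.7 211.5] [293.  211.8] [0.3 0.3]
[-0.01, -0.035, 0.06] [319.3 211. ] [318.5 209.1] [-0.8 -1.9]
```

View pics/s13.png

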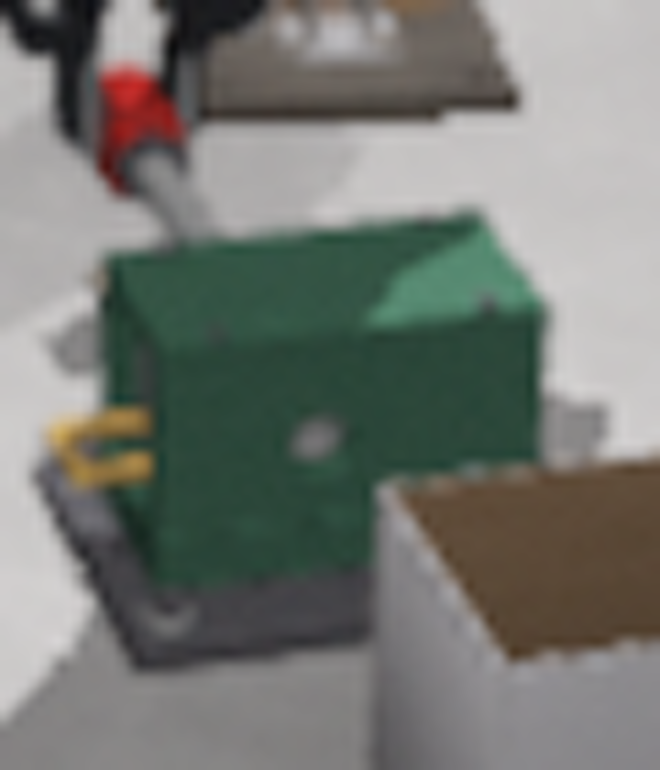

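Emit:
{"api": "jog_arm", "payload": {
  "increments": [
    {"x": -0.1, "y": 1.5, "z": 0.05, "wx": 0, "wy": 0, "wz": 0, "claw": 0},
    {"x": -0.1, "y": 3, "z": 0.05, "wx": 0, "wy": 0, "wz": 0, "claw": 0},
    {"x": -0.1, "y": 4, "z": 0.05, "wx": 0, "wy": 0, "wz": 0, "claw": 0},
    {"x": -0.1, "y": 4.6, "z": 0.05, "wx": 0, "wy": 0, "wz": 0, "claw": 0},
    {"x": -0.1, "y": 5.2, "z": 0.05, "wx": 0, "wy": 0, "wz": 0, "claw": 0},
    {"x": -0.1, "y": 5.2, "z": 0.05, "wx": 0, "wy": 0, "wz": 0, "claw": 0}
  ]
}}

```text
clock: 19.38
position: [0.6615, 0.1418, 0.0541]
tool_rot: [-3.142, -0.001, -0.057]
force: [-0.3, 0.4, -3.0]
grip_width: 0.0265
```

```bash
python3 - <<'E'
from h import *
st();print(toR(bot.observe()["position"]))
E
```

```text
19.38 pos [0.6615 0.1418 0.0541] rpy [-180.    -0.    -3.3] F [-0.3  0.4 -3. ] M [ 0.08 -0.05  0.02] w 0.0265 q7 [-0.1   0.82 -0.33  1.56  0.33  0.81 -0.61]
[-0.01055145  0.1476217   0.05412892]
```

Emit:
{"api": "jog_arm", "payload": {
  "increments": [
    {"x": 0, "y": 0.5, "z": 0.1, "wx": 0, "wy": 0, "wz": 0, "claw": 0},
    {"x": 0, "y": 1, "z": 0.1, "wx": 0, "wy": 0, "wz": 0, "claw": 0},
    {"x": 0, "y": 1.5, "z": 0.1, "wx": 0, "wy": 0, "wz": 0, "claw": 0},
    {"x": 0, "y": 2, "z": 0.1, "wx": 0, "wy": 0, "wz": 0, "claw": 0},
    {"x": 0, "y": 2, "z": 0.1, "wx": 0, "wy": 0, "wz": 0, "claw": 0}
  ]
}}

```text
clock: 20.0
position: [0.6604, 0.1212, 0.0531]
tool_rot: [3.141, -0.001, -0.058]
force: [-1.0, 0.4, -4.1]
grip_width: 0.0261
```

```bash
python3 - <<'E'
from h import *
st();print(toR(bot.observe()["position"]))
E
```

```text
20.0 pos [0.6604 0.1212 0.0531] rpy [180.   -0.   -3.3] F [-1.   0.4 -4.1] M [0.03 0.03 0.02] w 0.0261 q7 [-0.07  0.82 -0.33  1.57  0.33  0.8  -0.59]
[-0.01043592  0.12698341  0.05314503]
```

Shaft is in the wall hole and entering the bar freely. Continuing.

Emit:
{"api": "jog_arm", "payload": {
  "increments": [
    {"x": 0, "y": 0.6, "z": 0, "wx": 0, "wy": 0, "wz": 0, "claw": 0},
    {"x": 0, "y": 1.2, "z": 0, "wx": 0, "wy": 0, "wz": 0, "claw": 0},
    {"x": 0, "y": 1.8, "z": 0, "wx": 0, "wy": 0, "wz": 0, "claw": 0},
    {"x": 0, "y": 2.4, "z": 0, "wx": 0, "wy": 0, "wz": 0, "claw": 0},
    {"x": 0, "y": 2.4, "z": 0, "wx": 0, "wy": 0, "wz": 0, "claw": 0}
  ]
}}

```text
clock: 20.62
position: [0.659, 0.0964, 0.0531]
tool_rot: [3.141, -0.001, -0.059]
force: [1.2, 0.5, -3.5]
grip_width: 0.0264
```

```bash
python3 - <<'E'
from h import *
st();print(toR(bot.observe()["position"]))
E
```

```text
20.62 pos [0.659  0.0964 0.0531] rpy [180.   -0.   -3.4] F [ 1.2  0.5 -3.5] M [ 0.01  0.01 -0.01] w 0.0264 q7 [-0.03  0.81 -0.33  1.59  0.33  0.79 -0.55]
[-0.01035699  0.10220074  0.05313886]
```

Emit:
{"api": "jog_arm", "payload": {
  "increments": [
    {"x": 0, "y": 0.6, "z": 0, "wx": 0, "wy": 0, "wz": 0, "claw": 0},
    {"x": 0, "y": 1.2, "z": 0, "wx": 0, "wy": 0, "wz": 0, "claw": 0},
    {"x": 0, "y": 1.8, "z": 0, "wx": 0, "wy": 0, "wz": 0, "claw": 0},
    {"x": 0, "y": 2.4, "z": 0, "wx": 0, "wy": 0, "wz": 0, "claw": 0},
    {"x": 0, "y": 2.9, "z": 0, "wx": 0, "wy": 0, "wz": 0, "claw": 0},
    {"x": 0, "y": 2.9, "z": 0, "wx": 0, "wy": 0, "wz": 0, "claw": 0}
  ]
}}

```text
clock: 21.38
position: [0.6574, 0.0669, 0.0532]
tool_rot: [3.141, -0.001, -0.059]
force: [-0.0, 0.3, -3.2]
grip_width: 0.0262
```

```bash
python3 - <<'E'
from h import *
st();print(toR(bot.observe()["position"]))
g=bot.grab_frame("side");save("s14",g["pixels"],(290,150,350,220),10)
E
```

```text
21.38 pos [0.6574 0.0669 0.0532] rpy [180.   -0.   -3.4] F [-0.   0.3 -3.2] M [ 0.04 -0.03  0.02] w 0.0262 q7 [ 0.02  0.81 -0.33  1.61  0.34  0.79 -0.52]
[-0.01032459  0.07264461  0.05316483]
```

View pics/s14.png

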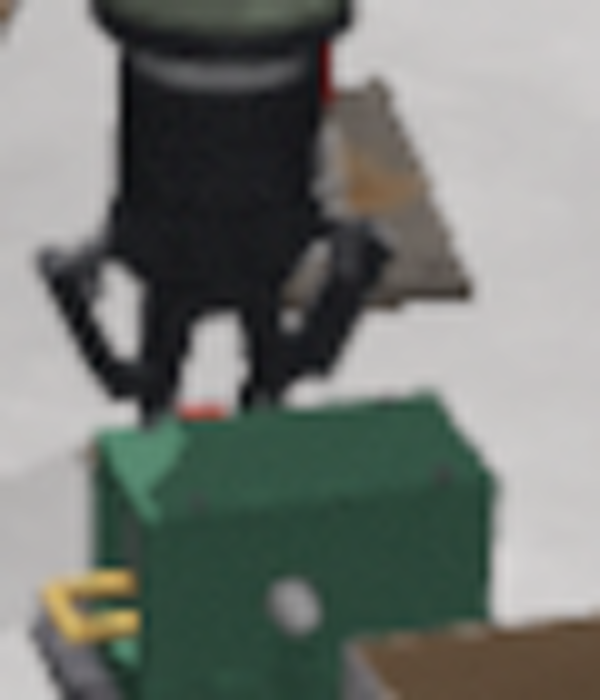

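The pin's end now fills the near-side hole at (297,607), so it runs right through. I'll creep forward until the collar seats.

Emit:
{"api": "jog_arm", "payload": {
  "increments": [
    {"x": 0, "y": 0.15, "z": 0, "wx": 0, "wy": 0, "wz": 0, "claw": 0},
    {"x": 0, "y": 0.3, "z": 0, "wx": 0, "wy": 0, "wz": 0, "claw": 0},
    {"x": 0, "y": 0.4, "z": 0, "wx": 0, "wy": 0, "wz": 0, "claw": 0},
    {"x": 0, "y": 0.4, "z": 0, "wx": 0, "wy": 0, "wz": 0, "claw": 0}
  ]
}}

```text
clock: 21.92
position: [0.6572, 0.0654, 0.0532]
tool_rot: [-3.14, -0.001, -0.057]
force: [0.2, 8.3, -4.6]
grip_width: 0.0263
```

Emit:
{"api": "jog_arm", "payload": {
  "increments": [
    {"x": 0, "y": 0.3, "z": 0, "wx": 0, "wy": 0, "wz": 0, "claw": 0},
    {"x": 0, "y": 0.5, "z": 0, "wx": 0, "wy": 0, "wz": 0, "claw": 0},
    {"x": 0, "y": 0.5, "z": 0, "wx": 0, "wy": 0, "wz": 0, "claw": 0}
  ]
}}

```text
clock: 22.3
position: [0.6571, 0.0654, 0.0535]
tool_rot: [-3.134, -0.002, -0.054]
force: [1.7, 20.0, -6.7]
grip_width: 0.0265
```

```bash
python3 - <<'E'
from h import *
st();print(toR(bot.observe()["position"]))
E
```

```text
22.3 pos [0.6571 0.0654 0.0535] rpy [-1.796e+02 -1.000e-01 -3.100e+00] F [ 1.7 20.  -6.7] M [ 4.4  -0.33 -0.03] w 0.0265 q7 [ 0.03  0.81 -0.34  1.61  0.33  0.78 -0.5 ]
[-0.01047448  0.07107972  0.05350387]
```

Emit:
{"api": "jog_arm", "payload": {
  "increments": [
    {"x": 0, "y": 0.1, "z": 0, "wx": 0, "wy": 0, "wz": 0, "claw": 0},
    {"x": 0, "y": 0.05, "z": 0, "wx": 0, "wy": 0, "wz": 0, "claw": 0},
    {"x": 0, "y": 0.05, "z": 0, "wx": 0, "wy": 0, "wz": 0, "claw": 40},
    {"x": 0, "y": 0, "z": 0, "wx": 0, "wy": 0, "wz": 0, "claw": 70},
    {"x": 0, "y": 0, "z": 0, "wx": 0, "wy": 0, "wz": 0, "claw": 100},
    {"x": 0, "y": 0, "z": 0, "wx": 0, "wy": 0, "wz": 0, "claw": 100},
    {"x": 0, "y": 0, "z": -1, "wx": 0, "wy": 0, "wz": 0, "claw": 100},
    {"x": 0, "y": 0, "z": -4, "wx": 0, "wy": 0, "wz": 0, "claw": 100},
    {"x": 0, "y": 0, "z": -9, "wx": 0, "wy": 0, "wz": 0, "claw": 100},
    {"x": 0, "y": -5, "z": -14, "wx": 0, "wy": 0, "wz": 0, "claw": 100}
  ]
}}

```text
clock: 23.55
position: [0.6598, 0.1051, 0.1905]
tool_rot: [-3.136, -0.003, -0.06]
force: [1.6, 0.7, -1.0]
grip_width: 0.0854
```

Emit:
{"api": "jog_arm", "payload": {
  "increments": [
    {"x": 0, "y": -5, "z": -3, "wx": 0, "wy": 0, "wz": 0, "claw": 100},
    {"x": 0, "y": -10, "z": -6, "wx": 0, "wy": 0, "wz": 0, "claw": 100},
    {"x": 0, "y": -15, "z": -9, "wx": 0, "wy": 0, "wz": 0, "claw": 100},
    {"x": -5, "y": -20, "z": -9, "wx": 0, "wy": 0, "wz": 0, "claw": 100},
    {"x": -10, "y": -24, "z": -9, "wx": 0, "wy": 0, "wz": 0, "claw": 100},
    {"x": -15, "y": -28, "z": -9, "wx": 0, "wy": 0, "wz": 0, "claw": 100},
    {"x": -18, "y": -30, "z": -9, "wx": 0, "wy": 0, "wz": 0, "claw": 100}
  ]
}}

```text
clock: 24.42
position: [0.4952, 0.4167, 0.2827]
tool_rot: [-3.135, -0.003, -0.058]
force: [0.1, 1.3, -0.5]
grip_width: 0.0855
```

```bash
python3 - <<'E'
from h import *
st()
g=bot.grab_frame("side");f=bot.grab_frame("top")
save("s15",g["pixels"],(210,150,370,290),4.2);save("t15",f["pixels"],(160,110,400,280),3.3);save("t15b",f["pixels"],(240,120,320,200),7)
print(((proj(f,frR([-.01,.035,.06]))-[240,120]+.5)*7-.5),((proj(f,frR([-.01,.041,.06]))-[240,120]+.5)*7-.5),((proj(f,frR([-.01,.097,.074]))-[240,120]+.5)*7-.5))
E
```

```text
24.43 pos [0.4952 0.4167 0.2827] rpy [-179.6   -0.2   -3.3] F [ 0.1  1.3 -0.5] M [ 0.03 -0.05  0.01] w 0.0855 q7 [-0.51  0.54 -0.44  1.47  0.24  1.18 -1.04]
[221.43019016 270.84768271] [206.4530081  270.35450091] [ 64.12187813 258.0703857 ]
```

View pics/s15.png

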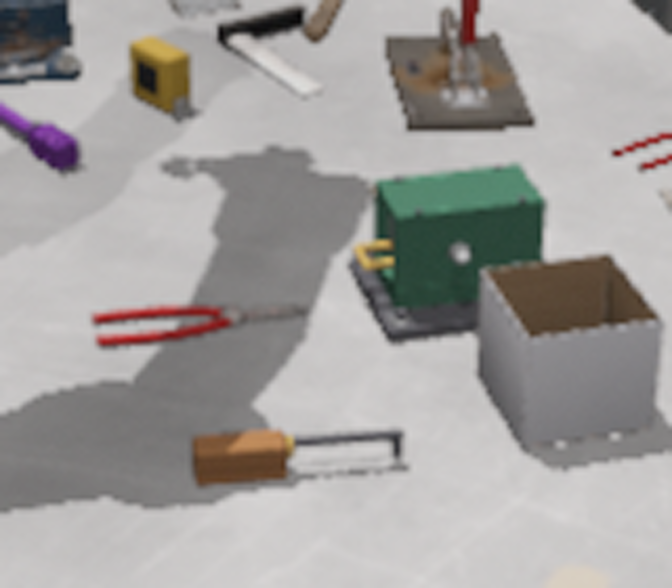

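View pics/t15.png

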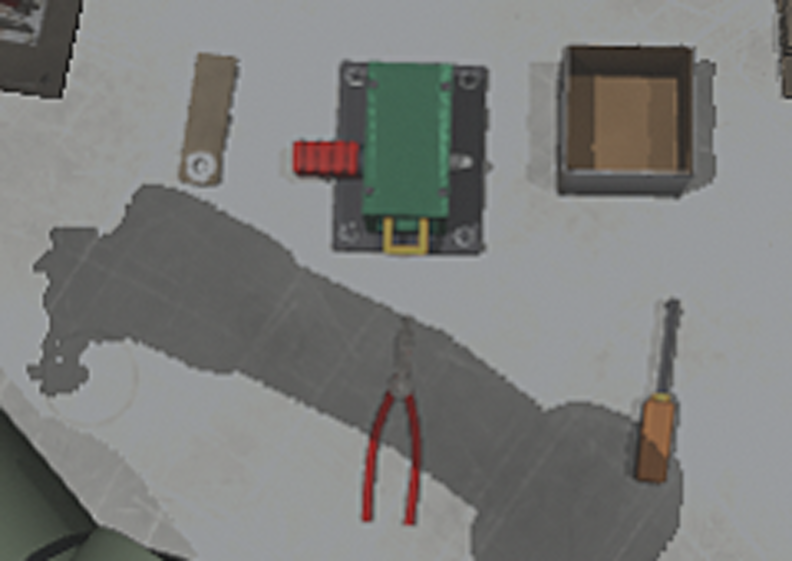

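View pics/t15b.png

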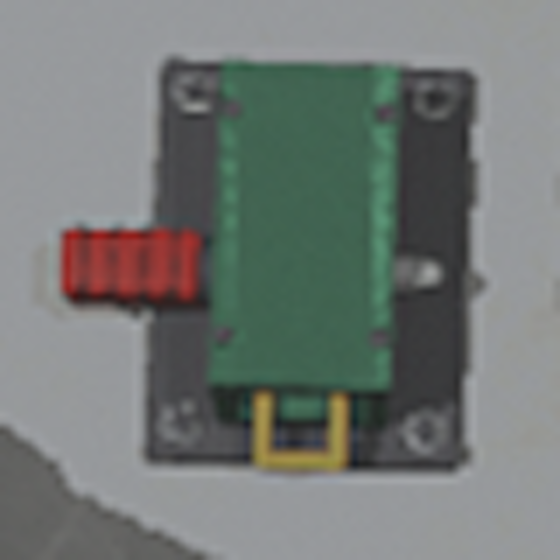

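```bash
python3 - <<'E'
from h import *
f=bot.grab_frame("top");im=f["pixels"].astype(int)
P=lambda p:proj(f,frR(p)).round(2)
print("tip",P([-.01,-.055,.06]),"rear",P([-.01,.097,.074]),P([-.01,.097,.06]),"handle front",P([-.01,.041,.074]),"tube top L/R",P([-.01,.035,.102]),P([-.01,-.035,.102]))
r=155;
for r in(156,157,158,159):print(r,"L",[tuple(im[r,c]) for c in range(246,251)],"M",[tuple(im[r,c]) for c in range(266,273)])
for r in(157,158,159,160):print(r,"tip",[int(im[r,c].sum()) for c in range(293,308)])
E
```

```text
tip [303.33 159.34] rear [248.73 156.44] [249.12 157.54] handle front [268.86 157.09] tube top L/R [270.64 154.91] [296.33 155.76]
156 L [(np.int64(145), np.int64(147), np.int64(143)), (np.int64(147), np.int64(155), np.int64(152)), (np.int64(147), np.int64(121), np.int64(120)), (np.int64(149), np.int64(41), np.int64(39)), (np.int64(153), np.int64(59), np.int64(56))] M [(np.int64(156), np.int64(55), np.int64(53)), (np.int64(136), np.int64(47), np.int64(44)), (np.int64(91), np.int64(59), np.int64(60)), (np.int64(64), np.int64(68), np.int64(73)), (np.int64(66), np.int64(88), np.int64(78)), (np.int64(67), np.int64(106), np.int64(85)), (np.int64(73), np.int64(116), np.int64(93))]
157 L [(np.int64(144), np.int64(146), np.int64(143)), (np.int64(145), np.int64(153), np.int64(151)), (np.int64(147), np.int64(122), np.int64(121)), (np.int64(149), np.int64(43), np.int64(40)), (np.int64(151), np.int64(60), np.int64(57))] M [(np.int64(157), np.int64(56), np.int64(54)), (np.int64(136), np.int64(48), np.int64(46)), (np.int64(89), np.int64(59), np.int64(61)), (np.int64(69), np.int64(72), np.int64(77)
[... 878 characters left out ...]
4)), (np.int64(153), np.int64(65), np.int64(61))] M [(np.int64(157), np.int64(59), np.int64(55)), (np.int64(132), np.int64(46), np.int64(43)), (np.int64(84), np.int64(58), np.int64(60)), (np.int64(67), np.int64(70), np.int64(76)), (np.int64(69), np.int64(90), np.int64(80)), (np.int64(66), np.int64(105), np.int64(84)), (np.int64(71), np.int64(110), np.int64(90))]
157 tip [298, 326, 275, 270, 299, 294, 263, 292, 316, 239, 178, 172, 162, 182, 393]
158 tip [299, 320, 272, 294, 325, 312, 291, 382, 456, 369, 213, 171, 162, 206, 359]
159 tip [287, 309, 268, 286, 311, 295, 324, 407, 453, 376, 220, 165, 160, 244, 286]
160 tip [277, 308, 281, 257, 259, 250, 315, 356, 337, 274, 180, 168, 157, 241, 297]
```

```bash
python3 - <<'E'
from h import *
print(bot.job_done());st()
E
```

```text
the job is handed in; nothing more can be done
None
the job is handed in; nothing more can be done
```

The job is done and handed in, with the last reading before hand-in at about 24.4 s of the 72 s allowed.

**What I did**
- **Bar:** I gripped the hook by its handle, reached over the pull loop, lowered the tip into it and drew the bar out. The pull rose from 5 N while sliding to 16 N at the stop. In the images the whole loop stands outside the mouth and nothing sticks out behind.
- **Hook:** I put it back upright on its handle's flat, close to where it started and more than 20 cm from the receiver.
- **Pin:** I pushed it in from the left, the side the carton leaves free. The handle stopped moving under 8 N and then 20 N. I let go and backed away.

**Last checks**
- **Good:** The pin's tip sticks out about 20 mm past the far wall, the hook is standing, and the arm is clear with the gripper open. The carton looks unmoved.
- **Disagreed:** The pin stopped about 2 mm short of where my measured receiver pose put it. In the top view the tube edge, the pin's tip and the handle are all shifted by a similar 1–2 mm. I therefore take this as an error in my receiver measurement, not a gap under the collar, but the images cannot rule out a gap of up to about 1 mm.
- **Not checked:** I did not measure the tape measure or C-clamp again at the end. The arm had no recorded contact with either.

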